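# Stack a power module on the x-y stage and check its terminals under the pointer

### The arm

A 7-joint arm with a two-finger parallel gripper is mounted at the origin on the work surface. World frame = base frame: x ahead of the robot, y to its left, z up, the work surface at z = 0. Lengths are in m, angles in rad, forces in N, time in s.
With the tool pointing down it reaches from about 0.4 to 0.85 m from the base axis. Payload 10.4 kg.
Tool frame: the origin (TCP) lies at the centre of the arm's flange, where the gripper is bolted on; the fingertips stand 182 mm ahead of it and the grasp point (between the pads) lies 164 mm ahead of it (r.tcp_to_grasp is the distance from the TCP to the grasp point, in m); z points along the fingers, y is the line along which they close (so a half turn about z gives the same grasp; the last joint's range is limited). The gripper opens to 87 mm and grips with 3 to 60 N. Pads are 19 mm wide; open, the fingers measure 117 mm over their backs; the gripper's body (75 mm by 190 mm) begins 51 mm behind the grasp point.
Start: joints at [1.235, 0.332, -0.065, 1.46, 0.022, 1.35, -0.088], TCP at [0.192, -0.595, 0.405] pointing down, gripper open.
Joint ranges: [-2.6, 2.6], [-0.5, 2.12], [-1.47, 1.34], [0.16, 2.42], [-1.27, 4.41], [0.06, 2.06], [-2.6, 2.6]. Speed limits (rad/s): [2.22, 2.22, 2.79, 2.79, 3.14, 3.14, 3.14].

### API

Orientations are given as a rotation vector (axis times angle).
In Python, from cell import r, vision gives the robot as it stands. The module is installed in compiled form; this text tells all that it offers.
- The arm moves only by the tool servo_tool, never from a script. Its argument "increments" is a list that holds one entry, the list of rows, each a list of 6 numbers: the shift along the tool's x, y, z each as a share of 0.04 m, from -1 to 1, then the turn, a rotation vector about the tool's x, y, z each as a share of 5 degrees, from -1 to 1. A call has 1 to 8 rows; each row shifts and turns the commanded pose from where the row before left it, along the tool's axes as they then stand; what a row does not reach is not made up. A row lasts 1/10 s, in which the tool goes at most 50 mm and 8.59 degrees, less where a joint would pass 70% of its speed; a pose out of reach is approached as far as the arm can. A call with a number of a shift or a turn outside -1 to 1 is refused whole. A call with a gripper value outside its range is refused whole. "hand" is the opening, from 0 (shut) to 1 (fully open), set as the call begins (left out, the last holds). The fingers move at their own pace and stop on an object; "force" is the grip in N (left out, the last holds). Time passes only in rows, so rows that do not move let the fingers close. It gives the time, the measured TCP pose, the force, the opening and the grip force at its end, in the units of the state.
- r.observe(): the state, without advancing time (a new reading comes with each control period).
- vision.read_camera(name): name is "side" or "top"; returns a dict with "frame" (384x512x3 uint8, blue, green, red), "mtx" (3x3 intrinsics, pixels), "position" and "attitude" of the camera in the world. Camera axes: x right, y down, z forward; pixel columns grow to the right and rows downward; lengths in m; the calibration is good to about 2 mm. A picture is of the moment at which its call begins. There is no depth.
- r.sign_off(): hands the job in; it is judged then, once.
The state is a dict: "time": time; "joints": joint angles; "qvel": joint speeds; "effort": joint torques, N m; "position": TCP position; "tcp_rot": TCP orientation; "force": force on the tool from outside, world axes, zero at the start; "wrist_torque": the same for the moment, N m; "gripper_width": finger opening in m; "finger_force": force on a finger pad.
Only numpy, scipy, OpenCV 4.12 (cv2) and the standard library are available. Lean on these libraries where they do the work, as an engineer would, in place of code of your own. Each camera call takes 0.05 s, during which the arm holds its last target. There are 200 camera calls.

### The job

Pull the stage's carrier back to its near stop and build the power module squarely in its corner-guided pocket: the finned aluminium baseplate first, then every black frame spacer lying on the bench, then the green board on top, terminals up, each lying flat on the one below. Then take the carrier by its black post and bring the board's brass terminals right under the fixed pointer's tip one after another, the tall round stud first, then the square block, then the flat disc, pausing a full second at each; last, pull the carrier all the way back to the near stop and let go. Do not bump the pointer, and leave the other things on the bench as they are.

Things in the scene. Friction and masses are not known exactly. Their poses are not given: they have to be found in the camera images.
- pointer_tip (a point): the sharp lower tip of the fixed brass pointer, 120 mm above the bench, 75 mm above the carrier's surface. Axes: x along the stage's x slide (away from the robot, turned by up to about 0.2 rad from the world's x), y along its y slide, z up
- pointer: the fixed pointer with its arm and grey column, standing on the stage's base; origin on the bench right under the tip, axes as the tip's. The arm, 177 to 193 mm above the bench, reaches from the pointer away from the robot (+x) to the column, which stands 110 to 146 mm beyond the tip, 50 mm wide
- slide_x (a joint): position of the stage's x slide in m: 0 at the near stop (loading position), up to 0.155 away from the robot along the stage's x axis. It stays where it is left; sliding friction about 2.5 N. With slide_x = 0.125 and slide_y = 0 the pocket's centre is right under the pointer tip
- slide_y (a joint): position of the carrier on the y slide in m, -0.045 to 0.045, growing along the stage's y axis (to the robot's left). It stays where it is left; sliding friction about 2.5 N. The two slides can be moved together by drawing the post sideways
- pocket (a point): centre of the pocket's floor, on the carrier plate, 45 mm above the bench; axes as the stage's. Four steel corner guides enclose 54 mm (x) by 94 mm (y), 2 mm free round a part; 5 mm thick, upright for 50 mm, then flaring outwards to 58 mm above the floor. Between them the long sides (-x, +x) are open 66 mm wide for the fingers, the short sides 26 mm
- post (a point): centre of the top of the carrier's black upright post, a cylinder of 22 mm diameter, 55 mm tall, 100 mm above the bench; it stands 105 mm from the pocket's centre on the robot's side (-x of the stage) and moves with the carrier; it is the handle of both slides
- baseplate: loose aluminium baseplate with dark fin grooves round its sides, 50 mm (its x) by 90 mm (its y) by 14 mm thick, 0.16 kg; origin at the centre of its underside. It can go in the pocket either way round (half a turn)
- spacer1: loose black plastic frame spacer with an open window, 50 mm (its x) by 90 mm (its y) by 8 mm thick, bars 12 to 16 mm wide, 0.035 kg; origin at the centre of its underside, z up. Two to four such spacers are there, all alike, and either way round is right; absent ones give None
- spacer2: loose black plastic frame spacer with an open window, 50 mm (its x) by 90 mm (its y) by 8 mm thick, bars 12 to 16 mm wide, 0.035 kg; origin at the centre of its underside, z up. Two to four such spacers are there, all alike, and either way round is right; absent ones give None
- spacer3: loose black plastic frame spacer with an open window, 50 mm (its x) by 90 mm (its y) by 8 mm thick, bars 12 to 16 mm wide, 0.035 kg; origin at the centre of its underside, z up. Two to four such spacers are there, all alike, and either way round is right; absent ones give None
- spacer4: loose black plastic frame spacer with an open window, 50 mm (its x) by 90 mm (its y) by 8 mm thick, bars 12 to 16 mm wide, 0.035 kg; origin at the centre of its underside, z up. Two to four such spacers are there, all alike, and either way round is right; absent ones give None
- board: loose green circuit board, 50 mm (its x) by 90 mm (its y) by 8 mm thick, 0.07 kg, with a black block (22 by 28 by 8 mm) in the middle of its top and three brass terminals; origin at the centre of its underside, z up. Either way round is right
- stud (a point): top centre of the tall round brass stud on the board (diameter 8 mm, 12 mm tall), at x 14, y 32, z 20 mm in the board's frame
- square (a point): top centre of the square brass block on the board (12 by 12 by 7 mm), at x -14, y -32, z 15 mm in the board's frame
- disc (a point): top centre of the flat round brass disc on the board (diameter 16 mm, 1.5 mm tall), at x 14, y -32, z 9.5 mm in the board's frame
- relay: a clear boxed relay, 45 by 65 by 30 mm, not part of the job; origin at the centre of its underside
- spool: a spool of solder, diameter 60 mm, 44 mm tall, not part of the job; origin at the centre of its underside
- screwdriver: a loose screwdriver near the robot, not part of the job; origin on the bench under it
- brush: a loose brush near the robot, not part of the job; origin on the bench under it
- flux: a flux bottle, diameter 48 mm, 110 mm tall, not part of the job; origin at the centre of its underside
- jar: a jar, diameter 60 mm, 60 mm tall, not part of the job; origin at the centre of its underside
- cup: a white mug, diameter 80 mm, 90 mm tall, not part of the job; origin at the centre of its underside
Things that resemble listed ones, but are neither listed nor needed, are in the scene too. What is shaped like the spacer3 but turquoise is not meant.

How it is judged:
On the way, in this order (a step that is already met when the one before it is completed fails the run):
1. the carrier is at its near stop (within 10 mm) (value of joint slide_x below 0.01 m), for 0.2 s.
2. the baseplate lies flat and square on the pocket's floor (horizontal distance between baseplate and pocket below 0.006 m and angle between the x axis of baseplate and the x axis of pocket, either way round below 0.1 rad and angle between baseplate's own z axis and vertical below 0.06 rad and z of baseplate in the frame of pocket between -0.004 and 0.004 m), for 0.2 s.
3. every spacer that is there lies flat and square in the pocket, on the baseplate or on another spacer (horizontal distance between each of spacer1, spacer2, spacer3, spacer4 and pocket below 0.006 m and angle between the x axis of each of spacer1, spacer2, spacer3, spacer4 and the x axis of pocket, either way round below 0.1 rad and angle between each of spacer1, spacer2, spacer3, spacer4's own z axis and vertical below 0.06 rad and z of spacer1 in the frame of pocket between 0.01 and 0.042 m and z of spacer2 in the frame of pocket between 0.01 and 0.042 m and z of spacer3 in the frame of pocket between 0.01 and 0.042 m and z of spacer4 in the frame of pocket between 0.01 and 0.042 m), for 0.2 s.
4. the board lies flat and square in the pocket on the topmost spacer (horizontal distance between board and pocket below 0.006 m and angle between the x axis of board and the x axis of pocket, either way round below 0.1 rad and angle between board's own z axis and vertical below 0.06 rad and z of board in the frame of pocket between 0.026 and 0.05 m and z of each of spacer1, spacer2, spacer3, spacer4 in the frame of board below -0.005 m and (z of board in the frame of spacer1 below 0.0115 m or z of board in the frame of spacer2 below 0.0115 m or z of board in the frame of spacer3 below 0.0115 m or z of board in the frame of spacer4 below 0.0115 m)), for 0.2 s.
5. the stud is held under the pointer tip, within 5 mm, for 0.7 s (horizontal distance between stud and pointer_tip below 0.005 m), for 0.7 s.
6. the square block is held under the pointer tip, within 5 mm, for 0.7 s (horizontal distance between square and pointer_tip below 0.005 m), for 0.7 s.
7. the disc is held under the pointer tip, within 5 mm, for 0.7 s (horizontal distance between disc and pointer_tip below 0.005 m), for 0.7 s.
At the end, for the whole second after the job is handed in: baseplate, all present spacers and the board are stacked flat and square in the pocket in that order (centres within 6 mm of the pocket's centre, turned less than 0.1 rad, tilted less than 0.06 rad, the board on the topmost spacer), all at rest, and the carrier is within 10 mm of its near stop (all of step 2 and all of step 3 and all of step 4 and value of joint slide_x below 0.01 m and linear speed of each of baseplate, board, spacer1, spacer2, spacer3, spacer4 below 0.03 m/s); the robot touches nothing.
It fails at once if the pointer or its column is bumped (more than 3 N) (contact force between pointer and anything else above 3 N).
It fails at once if a bystander is moved more than 50 mm or tipped over (distance of any of relay, spool, flux, jar, cup, screwdriver, brush from where it was at the start of the episode above 0.05 m or angle between any of relay, spool, flux, jar, cup's own z axis and vertical above 0.5 rad).
Of spacer1, spacer2, spacer3, spacer4 only 2 to 4 are there at a start; the rules pass over those that are not, and their reading is None.
At some moment in a run one of board, spacer1, spacer2, spacer3, spacer4 may be knocked a few centimetres aside while the robot is not near it.
Once in a run the grip may slacken for a moment while it holds something.
It also fails if it takes over 210 s, if anything falls off the work surface, if the arm or the gripper's body presses on something with over 40 N, if the wrist force passes 120 N, or if a joint passes its speed limit or range.

## Working session

There is one attempt and no reset: what is moved stays moved. The work goes in short steps, Python scripts to look and compute and a tool call to move; the robot and the scene stay as the last step left them, time stands still between calls to the robot, and variables do not carry over. Pictures are saved under pics/ and viewed, at most 14 in all, crops included, and the job is handed in when it is done.

Besides the shell and the picture viewer there is one more tool, called after "Call:" in YAML: its name, and indented under it one key for each argument. servo_tool: Moves the arm, as the interface text tells. Shift numbers are shares of 0.04 m and turn numbers shares of 5 degrees, none past 1 either way. Its arguments: {"type":"object","properties":{"increments":{"type":"array"},"hand":{"type":"number"},"force":{"type":"number"}},"required":["increments"]}

```bash
mkdir -p pics; ls; python3 - <<'E'
from cell import r, vision
import cv2,numpy as np
np.set_printoptions(precision=4,suppress=True)
s=r.observe();print(s['time'],s['position'],s['tcp_rot'],r.tcp_to_grasp,s['gripper_width'])
for n in('top','side'):
    c=vision.read_camera(n);cv2.imwrite(f'pics/{n}0.png',c['frame']);print(n,c['mtx'],c['position'],c['attitude'])
E
```

```text
pics
0.0 [ 0.1923 -0.5945  0.404 ] [-3.1019 -0.4892  0.0004] 0.1635 0.08724178666355796
top [[378.9779   0.     254.888 ]
 [  0.     378.9779 196.3876]
 [  0.       0.       1.    ]] [0.2654 0.0242 1.1919] [-2.1468  2.0898 -0.156 ]
side [[361.4632   0.     248.8474]
 [  0.     361.4632 198.3987]
 [  0.       0.       1.    ]] [-0.2767  0.791   0.7411] [-0.8889  2.285  -1.2813]
```

View pics/top0.png

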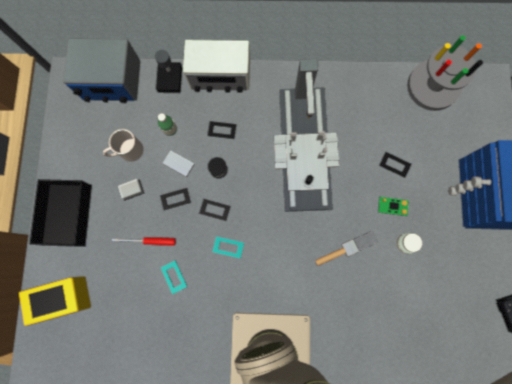

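View pics/side0.png

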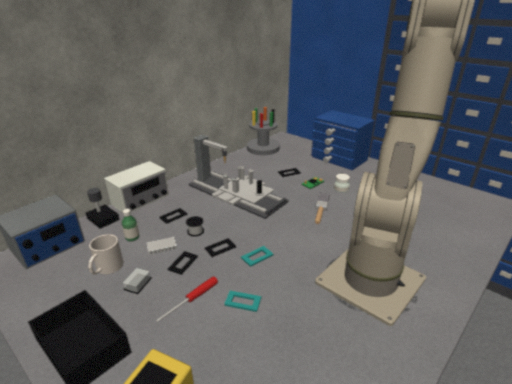

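Top view: four black frames at about (222,130), (175,198), (215,210) and (396,164), with the baseplate at (178,163) and the board at (393,205). The post is at (309,180), and the turquoise frames are decoys. The side view shows the same frames at (174,215), (183,262), (220,247) and (289,172).

```bash
cat > h.py <<'E'
from cell import r, vision
import cv2, numpy as np
from scipy.spatial.transform import Rotation as R
np.set_printoptions(precision=4,suppress=True)
def cam(n,save=None):
    c=vision.read_camera(n)
    if save: cv2.imwrite(f'pics/{save}.png',c['frame'])
    return c
def rays(c,uv):
    uv=np.atleast_2d(np.asarray(uv,float))
    d=np.c_[uv,np.ones(len(uv))]@np.linalg.inv(c['mtx']).T
    return d@R.from_rotvec(c['attitude']).as_matrix().T
def plane(c,uv,z):
    d=rays(c,uv);p=np.array(c['position']);return p+d*((z-p[2])/d[:,2])[:,None]
def tri(c1,a,c2,b):
    d1,d2=rays(c1,a)[0],rays(c2,b)[0];p1,p2=np.array(c1['position']),np.array(c2['position'])
    s=np.linalg.lstsq(np.c_[d1,-d2],p2-p1,rcond=None)[0]
    q1,q2=p1+s[0]*d1,p2+s[1]*d2
    return (q1+q2)/2,np.linalg.norm(q1-q2)
def proj(c,p):
    q=R.from_rotvec(c['attitude']).as_matrix().T@(np.array(p)-c['position']);q=c['mtx']@q;return q[:2]/q[2]
def mask(c,kind,box=None,k=4):
    f=cv2.resize(c['frame'],None,fx=k,fy=k,interpolation=cv2.INTER_CUBIC)
    hsv=cv2.cvtColor(f,cv2.COLOR_BGR2HSV);H,S,V=cv2.split(hsv)
    m={'black':V<65,'green':(H>45)&(H<80)&(S>110),'white':(V>150)&(S<60),'brass':(H>15)&(H<32)&(S>90)&(V>100)}[kind].astype(np.uint8)*255
    return m
def near(c,kind,uv,rad=6,k=4):
    """outer contour (px) of the blob nearest uv"""
    cs,_=cv2.findContours(mask(c,kind,k=k),cv2.RETR_EXTERNAL,cv2.CHAIN_APPROX_NONE)
    best=None
    for q in cs:
        if cv2.contourArea(q)<20*k: continue
        ctr=np.array(cv2.minAreaRect(q)[0])/k
        d=np.linalg.norm((ctr+.5/k-.5)-uv)
        if best is None or d<best[0]: best=(d,q)
    if best is None or best[0]>rad: return None
    return (best[1][:,0,:].astype(float)+.5)/k-.5
def rect(c,ct,z):
    """metric rect on plane z: centre, long-axis angle, (short,long)"""
    p=plane(c,ct,z)[:,:2];(x,y),(w,h),_=cv2.minAreaRect((p*1e4).astype(np.float32))
    b=cv2.boxPoints(cv2.minAreaRect((p*1e4).astype(np.float32)));e=[b[1]-b[0],b[2]-b[1]]
    l=max(e,key=np.linalg.norm);a=np.arctan2(l[1],l[0])%np.pi
    return np.array([x,y])/1e4,a,np.array(sorted([w,h]))/1e4
E
python3 - <<'E'
from h import *
t,s=cam('top'),cam('side')
for n,k,a,b,z in [('A','black',(222,130),(174,215),.008),('B','black',(175,198),(183,262),.008),('C','black',(215,210),(220,247),.008),('D','black',(396,164),(289,172),.008),('board','green',(393,205),(313,183),.008),('base','white',(178,163),(161,244),.014)]:
    ca,cb=near(t,k,a,8),near(s,k,b,8)
    if ca is None: print(n,'none top');continue
    rc=rect(t,ca,z);print(n,rc[0],'ang',rc[1],rc[2],end=' ')
    if cb is not None:
        rs=rect(s,cb,z);f=lambda q:cv2.minAreaRect(q.astype(np.float32))[0]
        print('side',rs[0],rs[1],rs[2],'tri',*tri(t,proj(t,[*rc[0],z]),s,f(cb)))
    else:print()
T=cv2.resize(t['frame'][80:220,260:355],None,fx=6,fy=6,interpolation=cv2.INTER_CUBIC)[:600]
S=cv2.resize(s['frame'][130:220,180:295],None,fx=6,fy=6,interpolation=cv2.INTER_CUBIC)
cv2.imwrite('pics/st.png',cv2.resize(t['frame'][85:215,265:350],None,fx=4.6,fy=4.6,interpolation=cv2.INTER_CUBIC));cv2.imwrite('pics/ss.png',S)
E
```

```text
A [0.6923 0.1747] ang 1.4730132 [0.0491 0.0868] side [0.6874 0.1815] 1.4737282 [0.0562 0.0915] tri [0.6954 0.1761 0.0008] 0.001419352076352661
B [0.4591 0.3127] ang 1.8799586 [0.0475 0.0859] side [0.4551 0.319 ] 1.8778056 [0.0534 0.0942] tri [0.4611 0.3153 0.0003] 0.0019077480536145485
C [0.4279 0.1853] ang 1.3331345 [0.0455 0.086 ] side [0.4238 0.1923] 1.3243245 [0.0552 0.0901] tri [0.4295 0.1868 0.0009] 0.0014388150982547962
D [ 0.5874 -0.3847] ang 1.1138884 [0.0498 0.0878] side [ 0.5824 -0.3752] 1.1072478 [0.0569 0.0914] tri [ 0.5901 -0.3867  0.0006] 0.0018501168972794892
board [ 0.4533 -0.3742] ang 1.4667321 [0.0493 0.0898] side [ 0.4494 -0.3628] 1.4806648 [0.0467 0.0868] tri [ 0.4565 -0.3762 -0.0017] 0.004194764816638893
base [0.5761 0.3113] ang 1.0859684 [0.053  0.0924] side [0.5745 0.3135] 1.0737532 [0.0533 0.092 ] tri [0.577  0.3121 0.0115] 0.0006137773682969222
```

View pics/st.png

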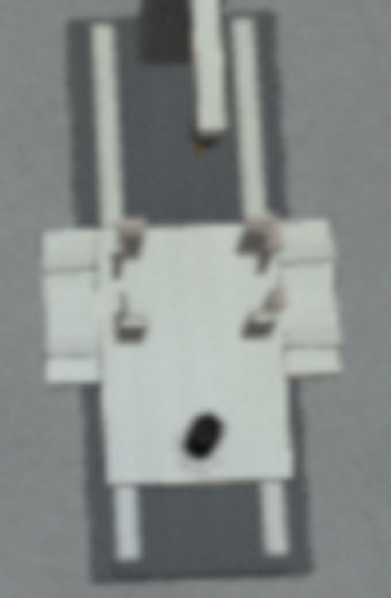

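View pics/ss.png

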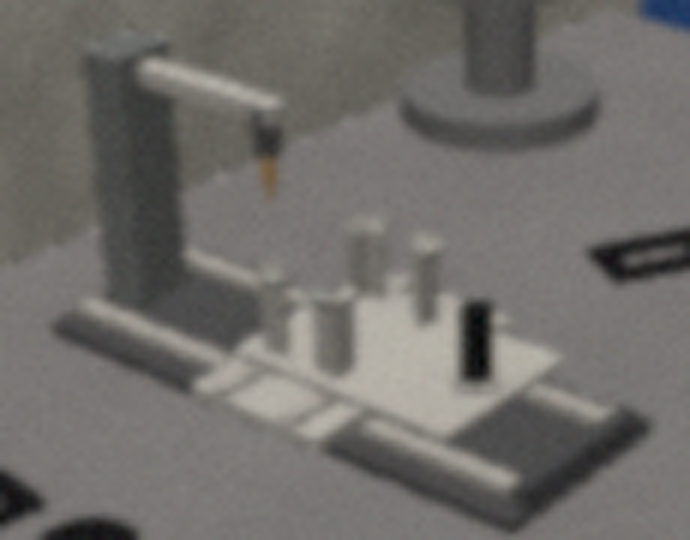

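The stage's carrier sits part way along, with the black post top near (310.7,177) in top and (259.5,180.5) in side. The pointer tip is near (308.5,117.6) in top and (224.8,162.8) in side. Next I triangulate these and find the stage's direction.

```bash
python3 - <<'E'
from h import *
t,s=cam('top'),cam('side')
print('post',*tri(t,(310.7,177.2),s,(259.5,180.5)))
print('tip',*tri(t,(308.5,117.6),s,(224.8,162.8)))
for z in (.0,.02):
    q=plane(t,[(279.8,89.3),(285,211.1),(324.1,87.6),(332.8,209.3)],z)
    for a,b in((1,0),(3,2)): d=q[a]-q[b];print(z,np.arctan2(-d[1],-d[0]),q[a][:2],q[b][:2])
q=plane(t,[(265+106/4.6,85+480/4.6),(265+293/4.6,85+475/4.6),(265+100/4.6,85+228/4.6),(265+272/4.6,85+222/4.6)],.045);print(q[:,:2])
for a,b in((2,0),(3,1),(0,1),(2,3)): d=q[a]-q[b];print(np.arctan2(d[1],d[0]),np.linalg.norm(d))
# post blob extents
c=near(t,'black',(309,180),8);print('top blob',c.min(0),c.max(0)); c=near(s,'black',(260,187),8);print('side blob',c.min(0),c.max(0))
for k in('white',):
  pass
T=R.from_rotvec(r.observe()['tcp_rot']).as_matrix();print(T)
E
```

```text
post [ 0.5189 -0.1066  0.0961] 0.000617895278893589
tip [ 0.6957 -0.0968  0.1175] 0.0007465914663779696
0.0 0.057550260111092086 [ 0.429  -0.0376] [ 0.8406 -0.0139]
0.0 0.06409387715910012 [ 0.4386 -0.1882] [ 0.8493 -0.1619]
0.02 0.05755026011109211 [ 0.4262 -0.0366] [ 0.831  -0.0133]
0.02 0.06409387715910012 [ 0.4357 -0.1847] [ 0.8395 -0.1588]
[[ 0.4905 -0.0436]
 [ 0.497  -0.1681]
 [ 0.6666 -0.037 ]
 [ 0.6733 -0.1546]]
0.03724039259649011 0.17620771080771225
0.07650493163649817 0.1768928082063068
1.622371773766386 0.12466575534402358
1.6278778282798285 0.11773228956507605
top blob [305.375 175.375] [311.875 183.375]
side blob [257.125 180.125] [260.875 192.625]
[[ 0.9515  0.3078 -0.0001]
 [ 0.3078 -0.9515  0.0003]
 [-0.     -0.0004 -1.    ]]
```

```bash
cat >> h.py <<'E'
G=r.tcp_to_grasp
def plan(wps,mx=.8,start=None,nd=2):
    """wps: (x,y,z grasp,yaw[,mx]). prints n and the constant row to repeat"""
    s=r.observe();T=R.from_rotvec(s['tcp_rot']).as_matrix()
    p=np.array(s['position'])+G*T[:,2];yaw=np.arctan2(T[1,0],T[0,0])
    print('at',p,yaw,'j',np.array(s['joints']),'t',s['time'],'w',s['gripper_width'],'tilt',T[:2,2])
    for w in wps:
        m=w[4] if len(w)>4 else mx
        d=np.array(w[:3])-p;dy=(w[3]-yaw+np.pi)%(2*np.pi)-np.pi
        n=max(1,int(np.ceil(max(np.linalg.norm(d)/.04/m,abs(dy)/np.radians(5)/.95))))
        st=np.round(-dy/np.radians(5)/n,nd+1);dphi=-st*np.radians(5)
        sm=np.exp(1j*(yaw+dphi*np.arange(n))).sum()
        # tool x=(c,s), y=(s,-c): world = e^{i yaw}*(a - i b)
        q=(d[0]+1j*d[1])/sm/.04
        a,b,z=np.round([q.real,-q.imag,-d[2]/.04/n],nd+1)
        print(n,'x',[float(a),float(b),float(z),0,0,float(st)])
        v=sm*(a-1j*b)*.04;p=p+[v.real,v.imag,-z*.04*n];yaw+=dphi*n
E
python3 - <<'E'
from h import *
plan([(.519,-.107,.2,.058),(.519,-.107,.085,.058)])
t=cam('top');print('flux',plane(t,(165,126),.0),'spool',plane(t,(217,168),.044),plane(t,(217,92),0))
E
```

```text
at [ 0.1923 -0.5946  0.241 ] 0.3128400235734942 j [ 1.2354  0.3324 -0.0647  1.4604  0.0216  1.3499 -0.0885] t 0.3 w 0.08707850009747642 tilt [-0.0001  0.0003]
19 x [0.546, -0.549, 0.054, 0, 0, 0.154]
4 x [-0.001, -0.001, 0.719, 0, 0, -0.001]
flux [[0.7038 0.3646 0.    ]] spool [[0.5533 0.1788 0.044 ]] [[0.8273 0.1969 0.    ]]
```

Call:
servo_tool:
  increments:
    - [[0.546,-0.549,0.054,0,0,0.154],[0.546,-0.549,0.054,0,0,0.154],[0.546,-0.549,0.054,0,0,0.154],[0.546,-0.549,0.054,0,0,0.154],[0.546,-0.549,0.054,0,0,0.154],[0.546,-0.549,0.054,0,0,0.154],[0.546,-0.549,0.054,0,0,0.154],[0.546,-0.549,0.054,0,0,0.154]]
  hand: 1
  force: 30

```text
time: 1.15
position: [0.3152, -0.3782, 0.3876]
tcp_rot: [3.125, 0.321, 0.0]
force: [0.1, -0.0, -0.6]
gripper_width: 0.0872
finger_force: 0.0
```

Call:
servo_tool:
  increments:
    - [[0.546,-0.549,0.054,0,0,0.154],[0.546,-0.549,0.054,0,0,0.154],[0.546,-0.549,0.054,0,0,0.154],[0.546,-0.549,0.054,0,0,0.154],[0.546,-0.549,0.054,0,0,0.154],[0.546,-0.549,0.054,0,0,0.154],[0.546,-0.549,0.054,0,0,0.154],[0.546,-0.549,0.054,0,0,0.154]]

```text
time: 1.95
position: [0.4601, -0.1773, 0.3703]
tcp_rot: [3.137, 0.152, 0.001]
force: [0.9, -0.9, 0.3]
gripper_width: 0.087
finger_force: 0.0
```

Call:
servo_tool:
  increments:
    - [[0.546,-0.549,0.054,0,0,0.154],[0.546,-0.549,0.054,0,0,0.154],[0.546,-0.549,0.054,0,0,0.154],[0,0,0,0,0,0],[0,0,0,0,0,0]]

```text
time: 2.45
position: [0.5193, -0.107, 0.3635]
tcp_rot: [-3.14, -0.092, 0.001]
force: [-0.2, -0.0, -0.2]
gripper_width: 0.087
finger_force: 0.0
```

```bash
python3 - <<'E'
from h import *
plan([(.519,-.107,.085,.058)])
E
```

```text
at [ 0.5193 -0.1069  0.2   ] 0.0588803966542705 j [ 0.5931  0.1933 -0.5299  1.7441  0.103   1.2322 -1.4749] t 2.45 w 0.08699360738409379 tilt [-0.0004  0.0001]
4 x [-0.002, 0.0, 0.719, 0, 0, 0.003]
```

Call:
servo_tool:
  increments:
    - [[0,0,0.72,0,0,0],[0,0,0.72,0,0,0],[0,0,0.72,0,0,0],[0,0,0.72,0,0,0],[0,0,0,0,0,0]]

```text
time: 2.95
position: [0.5172, -0.1085, 0.2453]
tcp_rot: [-3.139, -0.088, 0.009]
force: [0.3, -0.2, -0.2]
gripper_width: 0.087
finger_force: 0.0
```

Call:
servo_tool:
  increments:
    - [[0,0,0,0,0,0],[0,0,0,0,0,0],[0,0,0,0,0,0],[0,0,0,0,0,0],[0,0,0,0,0,0],[0,0,0,0,0,0],[0,0,0,0,0,0],[0,0,0,0,0,0]]
  hand: 0

```text
time: 3.75
position: [0.5193, -0.1073, 0.2485]
tcp_rot: [3.14, 0.09, 0.0]
force: [-0.9, -0.9, 1.2]
gripper_width: 0.031
finger_force: 0.0
```

Call:
servo_tool:
  increments:
    - [[-0.25,0,0,0,0,0],[-0.25,0,0,0,0,0],[-0.25,0,0,0,0,0],[-0.25,0,0,0,0,0],[-0.1,0,0,0,0,0],[0,0,0,0,0,0]]

```text
time: 4.35
position: [0.4743, -0.1101, 0.2486]
tcp_rot: [3.14, 0.089, -0.002]
force: [-3.0, 3.1, 3.7]
gripper_width: 0.0209
finger_force: 30.0
```

Call:
servo_tool:
  increments:
    - [[-0.1,0,0,0,0,0],[-0.05,0,0,0,0,0],[-0.05,0,0,0,0,0],[-0.05,0,0,0,0,0],[0,0,0,0,0,0]]

```text
time: 4.85
position: [0.4652, -0.1106, 0.2486]
tcp_rot: [3.14, 0.09, -0.0]
force: [0.9, -0.6, 2.5]
gripper_width: 0.021
finger_force: 30.0
```

Call:
servo_tool:
  increments:
    - [[-0.1,0,0,0,0,0],[-0.1,0,0,0,0,0],[0,0,0,0,0,0]]

```text
time: 5.15
position: [0.4567, -0.1111, 0.2485]
tcp_rot: [3.14, 0.09, -0.001]
force: [-1.7, -0.1, 3.3]
gripper_width: 0.0207
finger_force: 30.0
```

Call:
servo_tool:
  increments:
    - [[-0.1,0,0,0,0,0],[-0.1,0,0,0,0,0],[0,0,0,0,0,0]]

```text
time: 5.45
position: [0.4514, -0.1109, 0.249]
tcp_rot: [-3.14, -0.092, -0.014]
force: [21.8, -1.1, -16.4]
gripper_width: 0.0207
finger_force: 29.7
```

Call:
servo_tool:
  increments:
    - [[0.1,0,0,0,0,0],[0,0,0,0,0,0],[0,0,0,0,0,0],[0,0,0,0,0,0],[0,0,0,0,0,0],[0,0,0,0,0,0]]
  hand: 1

```text
time: 6.05
position: [0.4532, -0.1111, 0.2484]
tcp_rot: [3.14, 0.09, -0.0]
force: [1.0, -0.2, 0.5]
gripper_width: 0.0607
finger_force: 0.0
```

Call:
servo_tool:
  increments:
    - [[0,0,-0.7,0,0,0],[0,0,-0.7,0,0,0],[0,0,-0.7,0,0,0],[0,0,-0.7,0,0,0],[0,0,0,0,0,0]]

```text
time: 6.55
position: [0.4543, -0.1111, 0.3641]
tcp_rot: [3.138, 0.09, 0.009]
force: [0.7, -0.3, -0.9]
gripper_width: 0.0865
finger_force: 0.0
```

```bash
python3 - <<'E'
from h import *
t=cam('top')
for n,k,a,z in [('A','black',(222,130),.004),('B','black',(175,198),.004),('C','black',(215,210),.004),('D','black',(396,164),.004),('board','green',(393,205),.004),('base','white',(178,163),.007)]:
    ca=near(t,k,a,8)
    if ca is not None: print(n,*rect(t,ca,z))
plan([(.577,.3125,.2,1.086),(.577,.3125,.0205,1.086,.5)])
E
```

```text
A [0.6938 0.1752] 1.4715933 [0.0492 0.0871]
B [0.4599 0.3138] 1.8751643 [0.0471 0.0862]
C [0.4284 0.186 ] 1.325859 [0.0457 0.0861]
D [ 0.5885 -0.3861] 1.1170199 [0.0499 0.0879]
board [ 0.4539 -0.3755] 1.4680928 [0.0493 0.0901]
base [0.5782 0.3129] 1.0905423 [0.0537 0.0933]
at [ 0.4542 -0.1113  0.1985] 0.05735492667352131 j [ 0.6654  0.044  -0.5307  1.8962  0.0248  1.2043 -1.3871] t 6.6 w 0.0863927654698013 tilt [ 0.0031 -0.0013]
14 x [0.6, -0.564, -0.003, 0, 0, -0.842]
9 x [0.0, 0.001, 0.499, 0, 0, 0.0]
```

Call:
servo_tool:
  increments:
    - [[0.6,-0.564,0,0,0,-0.842],[0.6,-0.564,0,0,0,-0.842],[0.6,-0.564,0,0,0,-0.842],[0.6,-0.564,0,0,0,-0.842],[0.6,-0.564,0,0,0,-0.842],[0.6,-0.564,0,0,0,-0.842],[0.6,-0.564,0,0,0,-0.842]]

```text
time: 7.3
position: [0.5706, 0.0857, 0.359]
tcp_rot: [-3.012, -0.89, 0.003]
force: [-0.3, 0.7, -0.3]
gripper_width: 0.087
finger_force: 0.0
```

Call:
servo_tool:
  increments:
    - [[0.6,-0.564,0,0,0,-0.842],[0.6,-0.564,0,0,0,-0.842],[0.6,-0.564,0,0,0,-0.842],[0.6,-0.564,0,0,0,-0.842],[0.6,-0.564,0,0,0,-0.842],[0.6,-0.564,0,0,0,-0.842],[0.6,-0.564,0,0,0,-0.842],[0,0,0,0,0,0]]

```text
time: 8.1
position: [0.5729, 0.3179, 0.3589]
tcp_rot: [-2.678, -1.635, 0.003]
force: [-0.2, 0.9, -0.3]
gripper_width: 0.0871
finger_force: 0.0
```

```bash
python3 - <<'E'
from h import *
t=cam('top','top1');s=cam('side')
cv2.imwrite('pics/st1.png',cv2.resize(t['frame'][95:215,265:350],None,fx=5,fy=5,interpolation=cv2.INTER_CUBIC));cv2.imwrite('pics/ss1.png',cv2.resize(s['frame'][130:220,180:295],None,fx=6,fy=6,interpolation=cv2.INTER_CUBIC))
plan([(.5775,.3125,.0205,1.09,.5)])
E
```

```text
at [0.5749 0.3133 0.1955] 1.087593958787657 j [-0.0022  0.5509 -0.8121  1.3998  0.3981  1.3611 -1.3057] t 8.2 w 0.08713965590467983 tilt [-0.0019 -0.0006]
9 x [0.001, 0.007, 0.486, 0, 0, -0.003]
```

View pics/st1.png

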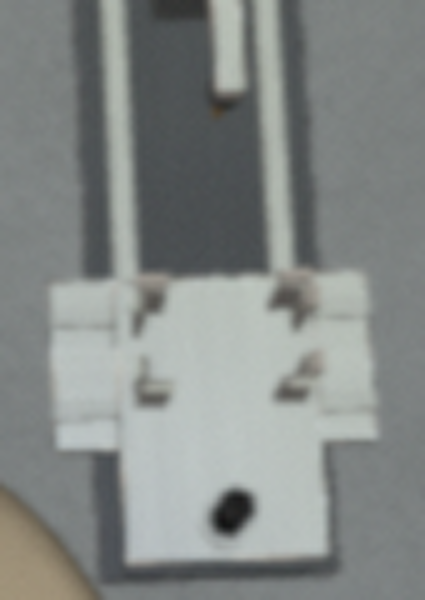

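View pics/ss1.png

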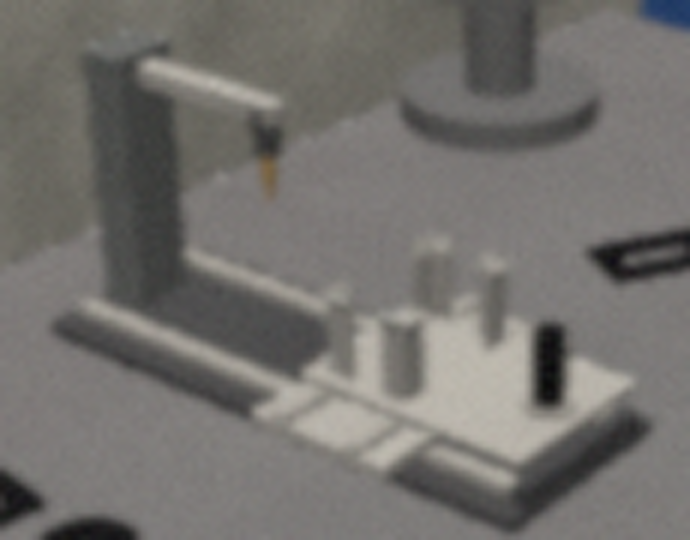

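```bash
python3 - <<'E'
from h import *
t,s=cam('top'),cam('side')
ct=lambda U,V:((U+.5)/5-.5+265,(V+.5)/5-.5+95); cs=lambda U,V:((U+.5)/6-.5+180,(V+.5)/6-.5+130)
P,e=tri(t,ct(239,505),s,cs(549,328));T,e2=tri(t,ct(216,113),s,cs(269,199))
print('post',P,e,'tip',T,e2); d=T-P;print(np.hypot(*d[:2]),np.arctan2(d[1],d[0]))
print('post@.1',plane(t,ct(239,505),.1),plane(s,cs(549,328),.1),'tip@.12',plane(t,ct(216,113),.12),plane(s,cs(269,199),.12))
q=plane(t,[ct(126,563),ct(328,555),ct(113,275),ct(310,272)],.045)[:,:2];print(q,q[:2].mean(0),q[2:].mean(0))
# base edges
q=plane(t,[ct(76,10),ct(103,578),ct(296,10),ct(336,570)],.02)[:,:2];print(q);a=(q[0]+q[2])/2-(q[1]+q[3])/2;print('mid dir',np.arctan2(a[1],a[0]),(q[1]+q[3])/2)
E
```

```text
post [ 0.4644 -0.1109  0.098 ] 0.0027676675702693757 tip [ 0.6963 -0.0949  0.1183] 5.112987819668984e-05
0.23248100471117517 0.06901230033208895
post@.1 [[ 0.4629 -0.1115  0.1   ]] [[ 0.4632 -0.1074  0.1   ]] tip@.12 [[ 0.6956 -0.0947  0.12  ]] [[ 0.6937 -0.0924  0.12  ]]
[[ 0.4352 -0.0497]
 [ 0.4432 -0.1724]
 [ 0.6174 -0.0392]
 [ 0.622  -0.1621]] [ 0.4392 -0.1111] [ 0.6197 -0.1007]
[[ 0.8053 -0.0137]
 [ 0.4291 -0.0372]
 [ 0.8079 -0.1577]
 [ 0.4378 -0.1816]]
mid dir 0.06333925486577073 [ 0.4335 -0.1094]
```

Call:
servo_tool:
  increments:
    - [[0,0.007,0.486,0,0,0],[0,0.007,0.486,0,0,0],[0,0.007,0.486,0,0,0],[0,0.007,0.486,0,0,0],[0,0.007,0.486,0,0,0],[0,0.007,0.486,0,0,0],[0,0.007,0.486,0,0,0],[0,0,0.35,0,0,0]]

```text
time: 9.1
position: [0.578, 0.31, 0.2088]
tcp_rot: [2.691, 1.62, -0.002]
force: [0.4, 0.1, -0.1]
gripper_width: 0.0871
finger_force: 0.0
```

Call:
servo_tool:
  increments:
    - [[0,0,0.1,0,0,0],[0,0,0,0,0,0],[0,0,0,0,0,0]]

```text
time: 9.4
position: [0.5779, 0.3119, 0.2074]
tcp_rot: [2.69, 1.623, 0.002]
force: [0.3, -0.7, -0.2]
gripper_width: 0.0873
finger_force: 0.0
```

```bash
python3 - <<'E'
from h import *
plan([(.5775,.3125,.0205,1.09,.5)])
E
```

```text
at [0.5781 0.312  0.0439] 1.085739629753692 j [-0.0335  0.6927 -0.7439  1.5339  0.5034  1.1127 -1.373 ] t 9.4 w 0.08732189191113326 tilt [0.0011 0.0005]
2 x [0.003, -0.009, 0.292, 0, 0, -0.024]
```

Call:
servo_tool:
  increments:
    - [[0,0,0.29,0,0,0],[0,0,0.29,0,0,0],[0,0,0,0,0,0]]

```text
time: 9.7
position: [0.5776, 0.3119, 0.1828]
tcp_rot: [2.689, 1.623, 0.0]
force: [-0.0, -0.1, -0.5]
gripper_width: 0.0872
finger_force: 0.1
```

Call:
servo_tool:
  increments:
    - [[0,0,0,0,0,0],[0,0,0,0,0,0],[0,0,0,0,0,0],[0,0,0,0,0,0],[0,0,0,0,0,0],[0,0,0,0,0,0],[0,0,0,0,0,0],[0,0,0,0,0,0]]
  hand: 0
  force: 40

```text
time: 10.5
position: [0.5774, 0.3118, 0.1829]
tcp_rot: [2.689, 1.624, -0.001]
force: [0.8, -0.8, -2.0]
gripper_width: 0.0498
finger_force: 40.0
```

Call:
servo_tool:
  increments:
    - [[0,0,0,0,0,0],[0,0,-0.3,0,0,0],[0,0,-0.6,0,0,0],[0,0,-0.7,0,0,0],[0,0,-0.7,0,0,0],[0,0,-0.7,0,0,0],[0,0,-0.7,0,0,0],[0,0,0,0,0,0]]

```text
time: 11.3
position: [0.5779, 0.3128, 0.3366]
tcp_rot: [2.689, 1.623, 0.011]
force: [0.1, 0.5, -1.5]
gripper_width: 0.0498
finger_force: 40.0
```

```bash
python3 - <<'E'
from h import *
plan([(.57,-.1035,.19,.062+np.pi/2),(.57,-.1035,.125,.062+np.pi/2,.5),(.57,-.1035,.0655,.062+np.pi/2,.25)])
E
```

```text
at [0.5789 0.3133 0.1731] 1.0862268931359225 j [-0.0019  0.5683 -0.8049  1.4251  0.4142  1.3148 -1.314 ] t 11.3 w 0.049818865179515705 tilt [0.0061 0.0034]
14 x [-0.737, 0.157, -0.03, 0, 0, -0.447]
4 x [-0.001, -0.001, 0.405, 0, 0, -0.001]
6 x [0.0, 0.0, 0.248, 0, 0, -0.0]
```

Call:
servo_tool:
  increments:
    - [[-0.737,0.157,-0.03,0,0,-0.447],[-0.737,0.157,-0.03,0,0,-0.447],[-0.737,0.157,-0.03,0,0,-0.447],[-0.737,0.157,-0.03,0,0,-0.447],[-0.737,0.157,-0.03,0,0,-0.447],[-0.737,0.157,-0.03,0,0,-0.447],[-0.737,0.157,-0.03,0,0,-0.447]]

```text
time: 12.0
position: [0.5439, 0.1029, 0.3395]
tcp_rot: [2.442, 1.977, -0.001]
force: [1.0, -0.5, -1.0]
gripper_width: 0.0495
finger_force: 40.0
```

Call:
servo_tool:
  increments:
    - [[-0.737,0.157,-0.03,0,0,-0.447],[-0.737,0.157,-0.03,0,0,-0.447],[-0.737,0.157,-0.03,0,0,-0.447],[-0.737,0.157,-0.03,0,0,-0.447],[-0.737,0.157,-0.03,0,0,-0.447],[-0.737,0.157,-0.03,0,0,-0.447],[-0.737,0.157,-0.03,0,0,-0.447],[0,0,0,0,0,0]]

```text
time: 12.8
position: [0.5687, -0.11, 0.3474]
tcp_rot: [2.158, 2.283, -0.003]
force: [0.1, 0.1, -2.4]
gripper_width: 0.0496
finger_force: 40.0
```

Call:
servo_tool:
  increments:
    - [[0,0,0.4,0,0,0],[0,0,0.4,0,0,0],[0,0,0.4,0,0,0],[0,0,0.3,0,0,0],[0,0,0,0,0,0],[0,0,0,0,0,0]]

```text
time: 13.4
position: [0.5687, -0.1045, 0.2879]
tcp_rot: [-2.151, -2.289, 0.0]
force: [-0.8, -0.8, -1.1]
gripper_width: 0.0493
finger_force: 40.0
```

```bash
python3 - <<'E'
from h import *
s=cam('side');t=cam('top')
a=cv2.resize(s['frame'][130:220,190:290],None,fx=6,fy=6,interpolation=cv2.INTER_CUBIC)
cv2.imwrite('pics/c2.png',a)
plan([(.57,-.1035,.0655,.062+np.pi/2,.25)])
E
```

```text
at [ 0.5692 -0.1047  0.1252] 1.6324656214550808 j [ 0.7605  0.4459 -0.8162  1.692   0.3507  1.1556 -0.0888] t 13.5 w 0.04958037761201617 tilt [ 0.0011 -0.0002]
6 x [0.005, 0.004, 0.249, 0, 0, -0.001]
```

View pics/c2.png

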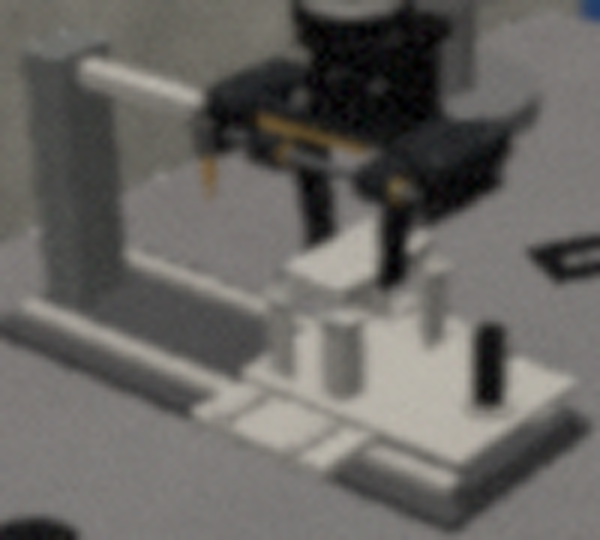

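The plate hovers just above the four guides, centred on the pocket (about (345,270) in the crop), and the hand is clear of the pointer. I'll lower it in steps and watch the force.

Call:
servo_tool:
  increments:
    - [[0.02,0.02,0.25,0,0,0],[0,0,0.25,0,0,0],[0,0,0.25,0,0,0],[0,0,0,0,0,0]]

```text
time: 13.9
position: [0.5688, -0.1041, 0.2561]
tcp_rot: [-2.151, -2.287, 0.002]
force: [-0.2, 0.0, -2.4]
gripper_width: 0.0493
finger_force: 40.0
```

Call:
servo_tool:
  increments:
    - [[0,0,0.25,0,0,0],[0,0,0.25,0,0,0],[0,0,0.2,0,0,0],[0,0,0,0,0,0],[0,0,0,0,0,0]]

```text
time: 14.4
position: [0.5695, -0.1039, 0.2299]
tcp_rot: [-2.152, -2.289, 0.0]
force: [0.8, -0.2, -1.5]
gripper_width: 0.0496
finger_force: 40.0
```

Call:
servo_tool:
  increments:
    - [[0,0,0.04,0,0,0],[0,0,0,0,0,0]]

```text
time: 14.6
position: [0.5695, -0.104, 0.2286]
tcp_rot: [2.152, 2.288, 0.0]
force: [-0.1, 0.7, -2.8]
gripper_width: 0.0496
finger_force: 40.0
```

Call:
servo_tool:
  increments:
    - [[0,0,0,0,0,0],[0,0,0,0,0,0],[0,0,0,0,0,0],[0,0,0,0,0,0],[0,0,0,0,0,0]]
  hand: 1

```text
time: 15.1
position: [0.5695, -0.104, 0.2285]
tcp_rot: [2.152, 2.289, 0.0]
force: [-0.5, -0.3, 0.0]
gripper_width: 0.0816
finger_force: 0.0
```

Call:
servo_tool:
  increments:
    - [[0,0,-0.5,0,0,0],[0,0,-0.6,0,0,0],[0,0,-0.7,0,0,0],[0,0,-0.7,0,0,0],[0,0,-0.7,0,0,0],[0,0,0,0,0,0]]

```text
time: 15.7
position: [0.5704, -0.1036, 0.3604]
tcp_rot: [2.148, 2.285, 0.004]
force: [0.5, 0.7, 0.2]
gripper_width: 0.0871
finger_force: 0.0
```

```bash
python3 - <<'E'
from h import *
plan([(.694,.1755,.19,1.4715),(.694,.1755,.05,1.4715,.5)])
E
```

```text
at [ 0.5713 -0.1039  0.1969] 1.6323374186923525 j [ 0.7845  0.3777 -0.8465  1.6126  0.2943  1.2784 -0.0496] t 15.7 w 0.08709228802165073 tilt [ 0.0058 -0.0015]
10 x [0.702, 0.299, 0.017, 0, 0, 0.184]
8 x [0.001, 0.001, 0.438, 0, 0, 0.0]
```

Call:
servo_tool:
  increments:
    - [[0.702,0.299,0.017,0,0,0.184],[0.702,0.299,0.017,0,0,0.184],[0.702,0.299,0.017,0,0,0.184],[0.702,0.299,0.017,0,0,0.184],[0.702,0.299,0.017,0,0,0.184],[0.702,0.299,0.017,0,0,0.184],[0.702,0.299,0.017,0,0,0.184],[0.702,0.299,0.017,0,0,0.184]]

```text
time: 16.5
position: [0.6643, 0.1221, 0.3502]
tcp_rot: [-2.295, -2.145, 0.001]
force: [0.9, -0.7, -0.1]
gripper_width: 0.0873
finger_force: 0.0
```

Call:
servo_tool:
  increments:
    - [[0.702,0.299,0.017,0,0,0.184],[0.702,0.299,0.017,0,0,0.184],[0,0,0.4,0,0,0],[0,0,0.5,0,0,0],[0,0,0.5,0,0,0],[0,0,0.5,0,0,0],[0,0,0.5,0,0,0],[0,0,0.5,0,0,0]]

```text
time: 17.3
position: [0.6916, 0.1745, 0.2317]
tcp_rot: [-2.329, -2.108, 0.002]
force: [-0.3, -0.7, 0.6]
gripper_width: 0.0872
finger_force: 0.0
```

Call:
servo_tool:
  increments:
    - [[0,0,0.5,0,0,0],[0,0,0,0,0,0],[0,0,0,0,0,0]]

```text
time: 17.6
position: [0.6919, 0.175, 0.2134]
tcp_rot: [-2.329, -2.108, 0.001]
force: [0.7, 0.6, 0.4]
gripper_width: 0.0867
finger_force: 0.0
```

```bash
python3 - <<'E'
from h import *
plan([(.694,.1755,.0195,1.4715,.5)])
s=cam('side');c=near(s,'black',(174,215),12)
print(None if c is None else cv2.minAreaRect(c.astype(np.float32))[0])
t=cam('top');f=t['frame'];cv2.imwrite('pics/top3.png',cv2.resize(f[90:220,150:420],None,fx=2.9,fy=2.9,interpolation=cv2.INTER_CUBIC))
E
```

```text
at [0.6918 0.175  0.0499] 1.471534366604491 j [ 0.1569  0.7941 -0.7343  1.3511  0.5385  1.1989 -0.7207] t 17.6 w 0.08665973776324222 tilt [-0.0006 -0.0001]
2 x [0.009, 0.026, 0.38, 0, 0, 0.0]
None
```

View pics/top3.png

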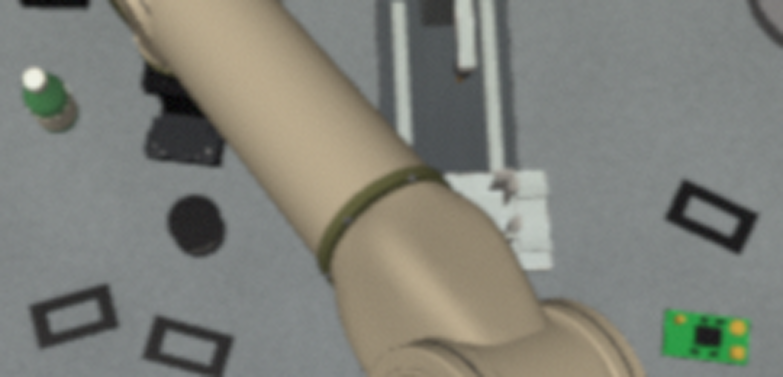

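The arm hides the pocket, and the other frames and the board are unmoved. I'll grasp spacer A.

Call:
servo_tool:
  increments:
    - [[0,0.03,0.38,0,0,0],[0,0.02,0.38,0,0,0],[0,0,0,0,0,0]]

```text
time: 18.0
position: [0.6943, 0.175, 0.1828]
tcp_rot: [2.328, 2.108, 0.001]
force: [3.4, -0.3, 6.1]
gripper_width: 0.0871
finger_force: 3.7
```

Call:
servo_tool:
  increments:
    - [[0,0,0,0,0,0],[0,0,0,0,0,0],[0,0,0,0,0,0],[0,0,0,0,0,0],[0,0,0,0,0,0],[0,0,0,0,0,0],[0,0,0,0,0,0],[0,0,0,0,0,0]]
  hand: 0
  force: 25

```text
time: 18.8
position: [0.6941, 0.1751, 0.1828]
tcp_rot: [2.328, 2.109, 0.001]
force: [-1.0, -0.8, 6.3]
gripper_width: 0.0498
finger_force: 25.6
```

Call:
servo_tool:
  increments:
    - [[0,0,0,0,0,0],[0,0,-0.3,0,0,0],[0,0,-0.6,0,0,0],[0,0,-0.7,0,0,0],[0,0,-0.7,0,0,0],[0,0,-0.7,0,0,0],[0,0,-0.7,0,0,0],[0,0,0,0,0,0]]

```text
time: 19.6
position: [0.6945, 0.1755, 0.3358]
tcp_rot: [2.327, 2.107, 0.008]
force: [0.8, -0.2, -0.3]
gripper_width: 0.0494
finger_force: 25.0
```

```bash
python3 - <<'E'
from h import *
plan([(.5695,-.104,.19,.062+np.pi/2),(.5695,-.104,.135,.062+np.pi/2,.5)])
E
```

```text
at [0.6954 0.1758 0.1723] 1.471452260821017 j [ 0.1646  0.693  -0.7788  1.2377  0.4751  1.3861 -0.6755] t 19.6 w 0.049380613894259115 tilt [0.0055 0.0018]
10 x [-0.708, -0.296, -0.044, 0, 0, -0.185]
3 x [-0.001, -0.001, 0.457, 0, 0, 0.0]
```

Call:
servo_tool:
  increments:
    - [[-0.708,-0.296,-0.044,0,0,-0.185],[-0.708,-0.296,-0.044,0,0,-0.185],[-0.708,-0.296,-0.044,0,0,-0.185],[-0.708,-0.296,-0.044,0,0,-0.185],[-0.708,-0.296,-0.044,0,0,-0.185],[-0.708,-0.296,-0.044,0,0,-0.185],[-0.708,-0.296,-0.044,0,0,-0.185],[-0.708,-0.296,-0.044,0,0,-0.185]]

```text
time: 20.4
position: [0.5889, -0.0484, 0.3447]
tcp_rot: [-2.187, -2.255, 0.001]
force: [1.0, 0.2, -0.4]
gripper_width: 0.0497
finger_force: 25.0
```

Call:
servo_tool:
  increments:
    - [[-0.708,-0.296,-0.044,0,0,-0.185],[-0.708,-0.296,-0.044,0,0,-0.185],[0,0,0.4,0,0,0],[0,0,0.4,0,0,0],[0,0,0.4,0,0,0],[0,0,0,0,0,0],[0,0,0,0,0,0]]

```text
time: 21.1
position: [0.5684, -0.1035, 0.3003]
tcp_rot: [-2.148, -2.291, -0.0]
force: [0.3, 0.0, 0.2]
gripper_width: 0.0493
finger_force: 25.0
```

```bash
python3 - <<'E'
from h import *
plan([(.5695,-.104,.08,.062+np.pi/2,.25)])
E
```

```text
at [ 0.5682 -0.1034  0.1368] 1.6349490894453038 j [ 0.7762  0.4377 -0.8381  1.6815  0.3467  1.1798 -0.0855] t 21.1 w 0.04928183881582708 tilt [-0.0009  0.0009]
6 x [-0.003, 0.005, 0.237, 0, 0, 0.004]
```

Lower and release, then lift.

Call:
servo_tool:
  increments:
    - [[-0.02,0.03,0.24,0,0,0],[0,0,0.24,0,0,0],[0,0,0.24,0,0,0],[0,0,0.24,0,0,0],[0,0,0.24,0,0,0],[0,0,0.2,0,0,0],[0,0,0,0,0,0],[0,0,0,0,0,0]]

```text
time: 21.9
position: [0.5695, -0.1053, 0.2448]
tcp_rot: [-2.151, -2.29, -0.0]
force: [-0.2, -0.6, -0.2]
gripper_width: 0.0496
finger_force: 25.0
```

Call:
servo_tool:
  increments:
    - [[0,0,0,0,0,0],[0,0,0,0,0,0],[0,0,0,0,0,0],[0,0,0,0,0,0],[0,0,0,0,0,0]]
  hand: 1

```text
time: 22.4
position: [0.5695, -0.1054, 0.2449]
tcp_rot: [2.151, 2.289, 0.0]
force: [0.2, -0.6, 0.4]
gripper_width: 0.0812
finger_force: 0.0
```

Call:
servo_tool:
  increments:
    - [[0,0,-0.5,0,0,0],[0,0,-0.6,0,0,0],[0,0,-0.7,0,0,0],[0,0,-0.7,0,0,0],[0,0,-0.4,0,0,0],[0,0,0,0,0,0]]

```text
time: 23.0
position: [0.57, -0.1052, 0.3629]
tcp_rot: [2.149, 2.287, 0.002]
force: [0.5, -0.0, -0.1]
gripper_width: 0.087
finger_force: 0.0
```

```bash
python3 - <<'E'
from h import *
t=cam('top')
for n,k,a,z in [('A','black',(222,130),.004),('B','black',(175,198),.004),('C','black',(215,210),.004),('D','black',(396,164),.004),('board','green',(393,205),.004)]:
    ca=near(t,k,a,20)
    if ca is not None: print(n,*rect(t,ca,z))
plan([(.46,.314,.19,1.876),(.46,.314,.0205,1.876,.5)])
E
```

```text
B [0.4599 0.3139] 1.8735582 [0.0475 0.0862]
C [0.4285 0.1859] 1.324696 [0.0459 0.0863]
D [ 0.5886 -0.386 ] 1.1188793 [0.0499 0.0884]
board [ 0.4515 -0.3974] 3.0327597 [0.0461 0.0491]
at [ 0.5698 -0.1055  0.1976] 1.6329939594859313 j [ 0.7981  0.3823 -0.8615  1.6103  0.3001  1.2866 -0.0502] t 23.05 w 0.08731734038496963 tilt [ 0.0011 -0.0007]
14 x [0.774, -0.063, 0.014, 0, 0, -0.199]
9 x [-0.001, 0.0, 0.47, 0, 0, 0.0]
```

Call:
servo_tool:
  increments:
    - [[0.774,-0.063,0.014,0,0,-0.199],[0.774,-0.063,0.014,0,0,-0.199],[0.774,-0.063,0.014,0,0,-0.199],[0.774,-0.063,0.014,0,0,-0.199],[0.774,-0.063,0.014,0,0,-0.199],[0.774,-0.063,0.014,0,0,-0.199],[0.774,-0.063,0.014,0,0,-0.199]]

```text
time: 23.75
position: [0.5265, 0.1086, 0.3553]
tcp_rot: [-2.007, -2.416, 0.002]
force: [0.5, -0.1, 0.7]
gripper_width: 0.0867
finger_force: 0.0
```

Call:
servo_tool:
  increments:
    - [[0.774,-0.063,0.014,0,0,-0.199],[0.774,-0.063,0.014,0,0,-0.199],[0.774,-0.063,0.014,0,0,-0.199],[0.774,-0.063,0.014,0,0,-0.199],[0.774,-0.063,0.014,0,0,-0.199],[0.774,-0.063,0.014,0,0,-0.199],[0.774,-0.063,0.014,0,0,-0.199],[0,0,0.3,0,0,0]]

```text
time: 24.55
position: [0.4567, 0.3183, 0.3407]
tcp_rot: [-1.848, -2.538, -0.003]
force: [-0.4, 0.3, 0.5]
gripper_width: 0.087
finger_force: 0.0
```

Call:
servo_tool:
  increments:
    - [[0,0,0.5,0,0,0],[0,0,0.5,0,0,0],[0,0,0.5,0,0,0],[0,0,0.5,0,0,0],[0,0,0.5,0,0,0],[0,0,0.5,0,0,0],[0,0,0,0,0,0],[0,0,0,0,0,0]]

```text
time: 25.35
position: [0.4593, 0.3138, 0.2203]
tcp_rot: [-1.857, -2.533, 0.002]
force: [0.1, 0.4, 0.3]
gripper_width: 0.087
finger_force: 0.0
```

```bash
python3 - <<'E'
from h import *
plan([(.46,.314,.0205,1.8745,.5)])
t=cam('top');s=cam('side')
for n,k,a,z in [('A','black',(222,130),.004),('B','black',(175,198),.004),('C','black',(215,210),.004),('D','black',(396,164),.004),('board','green',(393,205),.004)]:
    ca=near(t,k,a,20)
    if ca is not None: print(n,*rect(t,ca,z))
u=cv2.resize(t['frame'][115:215,265:350],None,fx=4.5,fy=4.5,interpolation=cv2.INTER_CUBIC);v=cv2.resize(s['frame'][150:220,215:285],None,fx=4.5*100/70,fy=4.5*100/70,interpolation=cv2.INTER_CUBIC)
cv2.imwrite('pics/c4.png',np.hstack([u,cv2.resize(v,(400,u.shape[0]))]))
E
```

```text
at [0.459  0.3137 0.0568] 1.8762360619352285 j [ 0.0873  0.5532 -0.9502  1.7982  0.511   1.0607 -0.7473] t 25.35 w 0.08700000480050968 tilt [-0.0016 -0.0007]
2 x [0.0, 0.013, 0.454, 0, 0, 0.01]
D [ 0.5885 -0.3862] 1.1188797 [0.05   0.0883]
board [ 0.4537 -0.3756] 1.4607931 [0.0495 0.0904]
```

View pics/c4.png

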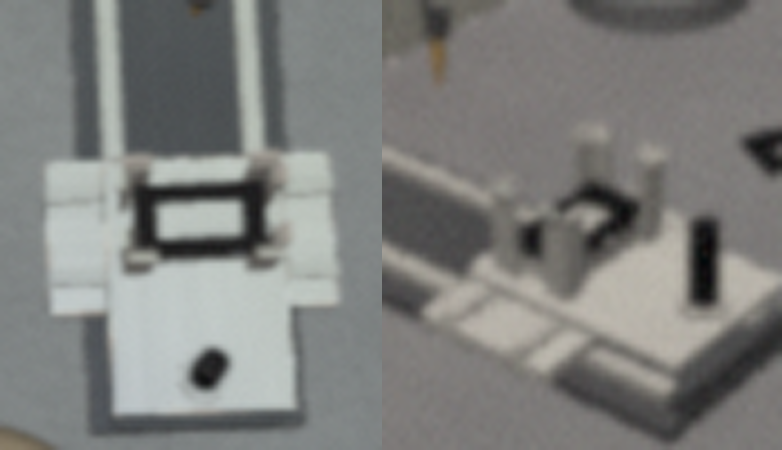

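The baseplate and spacer A lie squarely between the four guides, centred near (203,218) in the left crop. Next is spacer B.

Call:
servo_tool:
  increments:
    - [[0,0.02,0.45,0,0,0],[0,0,0.46,0,0,0],[0,0,0,0,0,0]]

```text
time: 25.75
position: [0.4604, 0.3145, 0.1833]
tcp_rot: [1.858, 2.533, 0.0]
force: [0.3, -0.2, 0.8]
gripper_width: 0.0869
finger_force: 0.0
```

Call:
servo_tool:
  increments:
    - [[0,0,0,0,0,0],[0,0,0,0,0,0],[0,0,0,0,0,0],[0,0,0,0,0,0],[0,0,0,0,0,0],[0,0,0,0,0,0],[0,0,0,0,0,0],[0,0,0,0,0,0]]
  hand: 0

```text
time: 26.55
position: [0.4602, 0.3145, 0.1846]
tcp_rot: [1.858, 2.533, -0.0]
force: [0.7, -0.3, 0.3]
gripper_width: 0.0499
finger_force: 25.0
```

Call:
servo_tool:
  increments:
    - [[0,0,0,0,0,0],[0,0,-0.3,0,0,0],[0,0,-0.6,0,0,0],[0,0,-0.7,0,0,0],[0,0,-0.7,0,0,0],[0,0,-0.7,0,0,0],[0,0,-0.7,0,0,0],[0,0,0,0,0,0]]

```text
time: 27.35
position: [0.4605, 0.3156, 0.337]
tcp_rot: [1.856, 2.532, 0.008]
force: [1.2, -0.1, -0.2]
gripper_width: 0.0492
finger_force: 25.0
```

```bash
python3 - <<'E'
from h import *
plan([(.5695,-.1045,.19,.062+np.pi/2),(.5695,-.1045,.143,.062+np.pi/2,.5)])
E
```

```text
at [0.4613 0.3161 0.1735] 1.8766541017546774 j [ 0.1656  0.419  -1.0431  1.6903  0.3818  1.2478 -0.6561] t 27.35 w 0.049226992134667705 tilt [0.0052 0.0029]
14 x [-0.776, 0.046, -0.029, 0, 0, 0.2]
3 x [-0.0, 0.0, 0.39, 0, 0, -0.002]
```

Call:
servo_tool:
  increments:
    - [[-0.776,0.046,-0.029,0,0,0.2],[-0.776,0.046,-0.029,0,0,0.2],[-0.776,0.046,-0.029,0,0,0.2],[-0.776,0.046,-0.029,0,0,0.2],[-0.776,0.046,-0.029,0,0,0.2],[-0.776,0.046,-0.029,0,0,0.2],[-0.776,0.046,-0.029,0,0,0.2]]

```text
time: 28.05
position: [0.527, 0.1063, 0.3408]
tcp_rot: [2.009, 2.415, -0.0]
force: [-0.9, 0.1, -0.1]
gripper_width: 0.0497
finger_force: 25.0
```

Call:
servo_tool:
  increments:
    - [[-0.776,0.046,-0.029,0,0,0.2],[-0.776,0.046,-0.029,0,0,0.2],[-0.776,0.046,-0.029,0,0,0.2],[-0.776,0.046,-0.029,0,0,0.2],[-0.776,0.046,-0.029,0,0,0.2],[-0.776,0.046,-0.029,0,0,0.2],[-0.776,0.046,-0.029,0,0,0.2],[0,0,0.35,0,0,0]]

```text
time: 28.85
position: [0.5687, -0.1112, 0.3357]
tcp_rot: [2.158, 2.278, -0.0]
force: [0.3, -0.4, -0.5]
gripper_width: 0.0495
finger_force: 25.0
```

Call:
servo_tool:
  increments:
    - [[0,0,0.4,0,0,0],[0,0,0.4,0,0,0],[0,0,0,0,0,0],[0,0,0,0,0,0]]

```text
time: 29.25
position: [0.5681, -0.1051, 0.3025]
tcp_rot: [-2.15, -2.289, 0.0]
force: [-0.4, 0.8, 0.5]
gripper_width: 0.049
finger_force: 25.0
```

```bash
python3 - <<'E'
from h import *
plan([(.5695,-.1045,.0895,.062+np.pi/2,.25)])
E
```

```text
at [ 0.5679 -0.105   0.139 ] 1.6336818125863115 j [ 0.7874  0.4388 -0.8496  1.6791  0.351   1.1852 -0.0868] t 29.25 w 0.04903060823352384 tilt [-0.0008  0.0005]
5 x [0.002, 0.008, 0.247, 0, 0, 0.002]
```

Call:
servo_tool:
  increments:
    - [[0,0.04,0.25,0,0,0],[0,0,0.25,0,0,0],[0,0,0.25,0,0,0],[0,0,0.25,0,0,0],[0,0,0.23,0,0,0],[0,0,0,0,0,0],[0,0,0,0,0,0]]

```text
time: 29.95
position: [0.5698, -0.106, 0.2536]
tcp_rot: [-2.152, -2.288, 0.0]
force: [0.9, 0.4, 0.2]
gripper_width: 0.0496
finger_force: 25.0
```

Call:
servo_tool:
  increments:
    - [[0,0,0,0,0,0],[0,0,0,0,0,0],[0,0,0,0,0,0],[0,0,0,0,0,0],[0,0,0,0,0,0]]
  hand: 1

```text
time: 30.45
position: [0.5698, -0.1061, 0.2537]
tcp_rot: [2.152, 2.288, 0.0]
force: [0.3, 0.1, -1.1]
gripper_width: 0.0813
finger_force: 0.0
```

Call:
servo_tool:
  increments:
    - [[0,0,-0.5,0,0,0],[0,0,-0.6,0,0,0],[0,0,-0.7,0,0,0],[0,0,-0.7,0,0,0],[0,0,0,0,0,0],[0,0,0,0,0,0]]

```text
time: 31.05
position: [0.5698, -0.1061, 0.354]
tcp_rot: [2.152, 2.287, 0.0]
force: [0.1, 0.1, -1.0]
gripper_width: 0.0869
finger_force: 0.0
```

```bash
python3 - <<'E'
from h import *
t=cam('top')
for n,k,a,z in [('C','black',(215,210),.004),('D','black',(396,164),.004),('board','green',(393,205),.004)]:
    ca=near(t,k,a,20)
    if ca is not None: print(n,*rect(t,ca,z))
plan([(.4285,.1865,.19,1.325),(.4285,.1865,.0205,1.325,.5)])
E
```

```text
C [0.4285 0.1859] 1.3235426 [0.0458 0.0862]
D [ 0.5886 -0.3858] 1.1134163 [0.05   0.0888]
board [ 0.4514 -0.3979] 3.0434315 [0.0451 0.0492]
at [ 0.5695 -0.1062  0.1896] 1.6317479368388659 j [ 0.8044  0.3936 -0.8696  1.6188  0.3115  1.2756 -0.0584] t 31.1 w 0.08655350502878219 tilt [-0.0005 -0.0002]
11 x [0.64, -0.373, -0.001, 0, 0, 0.32]
9 x [0.0, -0.0, 0.471, 0, 0, -0.001]
```

Call:
servo_tool:
  increments:
    - [[0.64,-0.373,0,0,0,0.32],[0.64,-0.373,0,0,0,0.32],[0.64,-0.373,0,0,0,0.32],[0.64,-0.373,0,0,0,0.32],[0.64,-0.373,0,0,0,0.32],[0.64,-0.373,0,0,0,0.32],[0.64,-0.373,0,0,0,0.32],[0.64,-0.373,0,0,0,0.32]]

```text
time: 31.9
position: [0.4572, 0.1033, 0.3526]
tcp_rot: [-2.395, -2.032, 0.002]
force: [0.4, 0.2, -0.2]
gripper_width: 0.0869
finger_force: 0.0
```

Call:
servo_tool:
  increments:
    - [[0.64,-0.373,0,0,0,0.32],[0.64,-0.373,0,0,0,0.32],[0.64,-0.373,0,0,0,0.32],[0,0,0.3,0,0,0],[0,0,0.5,0,0,0],[0,0,0.5,0,0,0],[0,0,0.5,0,0,0],[0,0,0.5,0,0,0]]

```text
time: 32.7
position: [0.4285, 0.1856, 0.2596]
tcp_rot: [-2.477, -1.932, 0.003]
force: [0.7, 0.2, -0.1]
gripper_width: 0.0872
finger_force: 0.0
```

Call:
servo_tool:
  increments:
    - [[0,0,0.5,0,0,0],[0,0,0.5,0,0,0],[0,0,0,0,0,0],[0,0,0,0,0,0]]

```text
time: 33.1
position: [0.4286, 0.1862, 0.2213]
tcp_rot: [-2.476, -1.932, 0.002]
force: [0.3, -0.6, 1.2]
gripper_width: 0.087
finger_force: 0.0
```

```bash
python3 - <<'E'
from h import *
plan([(.4285,.1865,.0205,1.325,.5)])
E
```

```text
at [0.4283 0.1862 0.0578] 1.3251216239061747 j [ 0.3915  0.3495 -0.9956  2.0195  0.3575  0.9589 -1.0327] t 33.1 w 0.08695944739632651 tilt [-0.0017 -0.    ]
2 x [0.005, 0.002, 0.466, 0, 0, 0.001]
```

Call:
servo_tool:
  increments:
    - [[0,0,0.46,0,0,0],[0,0,0.46,0,0,0],[0,0,0,0,0,0]]

```text
time: 33.4
position: [0.4284, 0.1859, 0.1841]
tcp_rot: [-2.477, -1.932, 0.003]
force: [-0.2, -0.7, 0.5]
gripper_width: 0.0874
finger_force: 0.0
```

Call:
servo_tool:
  increments:
    - [[0,0,0,0,0,0],[0,0,0,0,0,0],[0,0,0,0,0,0],[0,0,0,0,0,0],[0,0,0,0,0,0],[0,0,0,0,0,0],[0,0,0,0,0,0],[0,0,0,0,0,0]]
  hand: 0

```text
time: 34.2
position: [0.4288, 0.1864, 0.1849]
tcp_rot: [2.477, 1.932, -0.0]
force: [-0.6, -0.4, 4.3]
gripper_width: 0.0498
finger_force: 25.0
```

Call:
servo_tool:
  increments:
    - [[0,0,0,0,0,0],[0,0,-0.3,0,0,0],[0,0,-0.6,0,0,0],[0,0,-0.7,0,0,0],[0,0,-0.7,0,0,0],[0,0,-0.7,0,0,0],[0,0,-0.7,0,0,0],[0,0,0,0,0,0]]

```text
time: 35.0
position: [0.4293, 0.1874, 0.3364]
tcp_rot: [2.475, 1.931, 0.007]
force: [0.5, 0.3, -0.8]
gripper_width: 0.0495
finger_force: 25.0
```

```bash
python3 - <<'E'
from h import *
plan([(.5698,-.1045,.19,.062+np.pi/2),(.5698,-.1045,.145,.062+np.pi/2,.5)])
E
```

```text
at [0.4302 0.1876 0.1729] 1.3252339992541295 j [ 0.5343  0.1553 -1.0985  1.9066  0.153   1.1632 -0.8652] t 35.0 w 0.04954505352047939 tilt [0.0053 0.0008]
11 x [-0.629, 0.387, -0.039, 0, 0, -0.32]
3 x [0.0, 0.001, 0.376, 0, 0, -0.001]
```

Call:
servo_tool:
  increments:
    - [[-0.629,0.387,-0.039,0,0,-0.32],[-0.629,0.387,-0.039,0,0,-0.32],[-0.629,0.387,-0.039,0,0,-0.32],[-0.629,0.387,-0.039,0,0,-0.32],[-0.629,0.387,-0.039,0,0,-0.32],[-0.629,0.387,-0.039,0,0,-0.32],[-0.629,0.387,-0.039,0,0,-0.32],[-0.629,0.387,-0.039,0,0,-0.32]]

```text
time: 35.8
position: [0.5214, -0.0316, 0.3451]
tcp_rot: [-2.245, -2.197, 0.001]
force: [0.1, 0.0, -0.8]
gripper_width: 0.0496
finger_force: 25.0
```

Call:
servo_tool:
  increments:
    - [[-0.629,0.387,-0.039,0,0,-0.32],[-0.629,0.387,-0.039,0,0,-0.32],[-0.629,0.387,-0.039,0,0,-0.32],[0,0,0.35,0,0,0],[0,0,0.4,0,0,0],[0,0,0.3,0,0,0],[0,0,0,0,0,0],[0,0,0,0,0,0]]

```text
time: 36.6
position: [0.5679, -0.1049, 0.3079]
tcp_rot: [-2.151, -2.289, 0.0]
force: [0.4, 0.4, -0.1]
gripper_width: 0.0494
finger_force: 25.0
```

```bash
python3 - <<'E'
from h import *
plan([(.5698,-.1045,.097,.062+np.pi/2,.25)])
E
```

```text
at [ 0.5678 -0.1049  0.1444] 1.6331386969333923 j [ 0.8092  0.4422 -0.8798  1.6734  0.3617  1.1988 -0.095 ] t 36.6 w 0.049448905376482916 tilt [-0.0005  0.0001]
5 x [0.001, 0.01, 0.237, 0, 0, 0.001]
```

Call:
servo_tool:
  increments:
    - [[0,0.04,0.24,0,0,0],[0,0,0.24,0,0,0],[0,0,0.24,0,0,0],[0,0,0.24,0,0,0],[0,0,0.23,0,0,0],[0,0,0,0,0,0],[0,0,0,0,0,0]]

```text
time: 37.3
position: [0.5697, -0.1056, 0.2599]
tcp_rot: [-2.152, -2.288, 0.0]
force: [0.3, 0.3, -0.4]
gripper_width: 0.0498
finger_force: 25.0
```

Call:
servo_tool:
  increments:
    - [[0,0,0,0,0,0],[0,0,0,0,0,0],[0,0,0,0,0,0],[0,0,0,0,0,0],[0,0,0,0,0,0]]
  hand: 1

```text
time: 37.8
position: [0.5697, -0.1057, 0.2604]
tcp_rot: [2.153, 2.288, -0.0]
force: [-0.3, -0.2, 0.7]
gripper_width: 0.0815
finger_force: 0.0
```

Call:
servo_tool:
  increments:
    - [[0,0,-0.5,0,0,0],[0,0,-0.6,0,0,0],[0,0,-0.7,0,0,0],[0,0,-0.5,0,0,0],[0,0,0,0,0,0],[0,0,0,0,0,0]]

```text
time: 38.4
position: [0.5697, -0.1057, 0.3523]
tcp_rot: [2.152, 2.288, -0.0]
force: [0.2, -0.1, -0.5]
gripper_width: 0.0871
finger_force: 0.0
```

```bash
python3 - <<'E'
from h import *
t=cam('top')
for n,k,a,z in [('D','black',(396,164),.004)]:
    ca=near(t,k,a,20)
    if ca is not None: print(n,*rect(t,ca,z))
plan([(.5885,-.3865,.19,1.115),(.5885,-.3865,.0205,1.115,.5)])
E
```

```text
D [ 0.5884 -0.3859] 1.1125641 [0.0504 0.0884]
at [ 0.5693 -0.1057  0.1881] 1.63183476881827 j [ 0.8236  0.4043 -0.8978  1.6199  0.3272  1.2774 -0.07  ] t 38.45 w 0.08705927864388342 tilt [-0.0009 -0.0001]
9 x [-0.768, 0.185, -0.005, 0, 0, 0.658]
9 x [-0.0, 0.0, 0.471, 0, 0, 0.0]
```

Call:
servo_tool:
  increments:
    - [[-0.768,0.185,0,0,0,0.658],[-0.768,0.185,0,0,0,0.658],[-0.768,0.185,0,0,0,0.658],[-0.768,0.185,0,0,0,0.658],[-0.768,0.185,0,0,0,0.658],[-0.768,0.185,0,0,0,0.658],[-0.768,0.185,0,0,0,0.658],[-0.768,0.185,0,0,0,0.658]]

```text
time: 39.25
position: [0.5937, -0.3562, 0.3506]
tcp_rot: [-2.617, -1.734, 0.002]
force: [0.1, 0.2, -0.5]
gripper_width: 0.0871
finger_force: 0.0
```

Call:
servo_tool:
  increments:
    - [[-0.768,0.185,0,0,0,0.658],[0,0,0.3,0,0,0],[0,0,0.5,0,0,0],[0,0,0.5,0,0,0],[0,0,0.5,0,0,0],[0,0,0.5,0,0,0],[0,0,0.5,0,0,0],[0,0,0.5,0,0,0]]

```text
time: 40.05
position: [0.5885, -0.3854, 0.2179]
tcp_rot: [-2.663, -1.663, 0.001]
force: [0.3, -0.3, -0.9]
gripper_width: 0.0868
finger_force: 0.0
```

Call:
servo_tool:
  increments:
    - [[0,0,0,0,0,0],[0,0,0,0,0,0]]

```text
time: 40.25
position: [0.5887, -0.3857, 0.2197]
tcp_rot: [-2.664, -1.662, 0.001]
force: [0.3, 0.3, -0.9]
gripper_width: 0.0868
finger_force: 0.0
```

```bash
python3 - <<'E'
from h import *
plan([(.5885,-.3862,.0208,1.1145,.5)])
t=cam('top')
ca=near(t,'green',(393,205),15);print(rect(t,ca,.004))
u=cv2.resize(t['frame'][115:225,265:430],None,fx=4.7,fy=4.7,interpolation=cv2.INTER_CUBIC)
cv2.imwrite('pics/c5.png',u)
E
```

```text
at [ 0.5885 -0.3855  0.0562] 1.1159129876845488 j [ 0.9301  0.7331 -0.6273  1.3833  0.4406  1.1675 -0.2026] t 40.25 w 0.08680918498361855 tilt [-0.0012  0.0011]
2 x [-0.008, 0.003, 0.443, 0, 0, 0.008]
(array([ 0.454 , -0.3755]), np.float32(1.4674155), array([0.0496, 0.0901]))
```

View pics/c5.png

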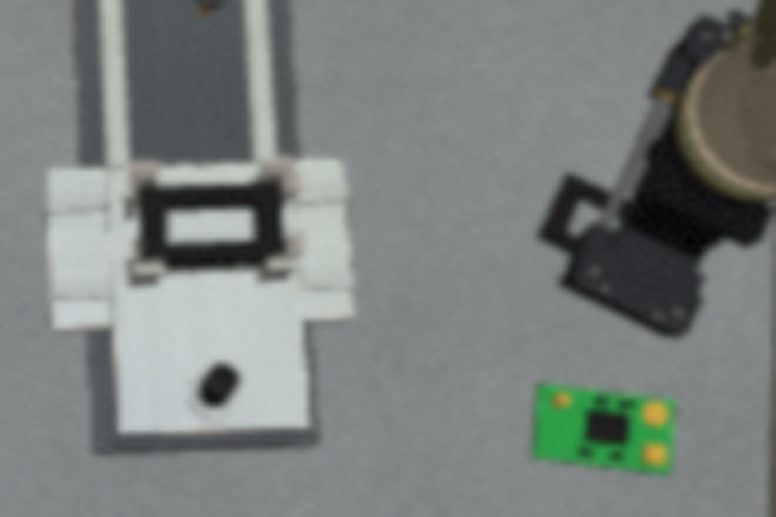

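Three spacers are stacked neatly and the hand is over spacer D. The board lies with its stud upper left (562,400), disc upper right (655,413) and square lower right (655,455), so the board's axes follow the stage's.

Call:
servo_tool:
  increments:
    - [[-0.01,0,0.44,0,0,0],[0,0,0.44,0,0,0],[0,0,0,0,0,0]]

```text
time: 40.6
position: [0.5884, -0.3866, 0.1835]
tcp_rot: [-2.665, -1.662, 0.001]
force: [-0.2, 0.6, 0.3]
gripper_width: 0.0875
finger_force: 0.0
```

Call:
servo_tool:
  increments:
    - [[0,0,0,0,0,0],[0,0,0,0,0,0],[0,0,0,0,0,0],[0,0,0,0,0,0],[0,0,0,0,0,0],[0,0,0,0,0,0],[0,0,0,0,0,0],[0,0,0,0,0,0]]
  hand: 0

```text
time: 41.4
position: [0.5886, -0.3866, 0.1852]
tcp_rot: [2.666, 1.662, -0.0]
force: [0.5, 0.5, 0.4]
gripper_width: 0.0496
finger_force: 25.0
```

Call:
servo_tool:
  increments:
    - [[0,0,0,0,0,0],[0,0,-0.3,0,0,0],[0,0,-0.6,0,0,0],[0,0,-0.7,0,0,0],[0,0,-0.7,0,0,0],[0,0,-0.7,0,0,0],[0,0,-0.7,0,0,0],[0,0,0,0,0,0]]

```text
time: 42.2
position: [0.5895, -0.3866, 0.3391]
tcp_rot: [2.66, 1.659, 0.006]
force: [0.7, 0.4, 0.4]
gripper_width: 0.0495
finger_force: 25.0
```

```bash
python3 - <<'E'
from h import *
plan([(.5698,-.1045,.19,.062+np.pi/2),(.5698,-.1045,.145,.062+np.pi/2,.5)])
E
```

```text
at [ 0.5906 -0.3872  0.1756] 1.1150414383785403 j [ 0.9418  0.6308 -0.6647  1.2771  0.383   1.3514 -0.1628] t 42.2 w 0.049527504756890675 tilt [ 0.0065 -0.0037]
9 x [0.761, -0.235, -0.04, 0, 0, -0.659]
3 x [-0.001, 0.001, 0.375, 0, 0, -0.001]
```

Call:
servo_tool:
  increments:
    - [[0.761,-0.235,-0.04,0,0,-0.659],[0.761,-0.235,-0.04,0,0,-0.659],[0.761,-0.235,-0.04,0,0,-0.659],[0.761,-0.235,-0.04,0,0,-0.659],[0.761,-0.235,-0.04,0,0,-0.659],[0.761,-0.235,-0.04,0,0,-0.659],[0.761,-0.235,-0.04,0,0,-0.659],[0.761,-0.235,-0.04,0,0,-0.659]]

```text
time: 43.0
position: [0.5768, -0.1327, 0.3462]
tcp_rot: [2.213, 2.229, -0.0]
force: [-0.1, -0.3, -0.1]
gripper_width: 0.0497
finger_force: 25.0
```

Call:
servo_tool:
  increments:
    - [[0.761,-0.235,-0.04,0,0,-0.659],[0,0,0,0,0,0],[0,0,0.35,0,0,0],[0,0,0.4,0,0,0],[0,0,0.3,0,0,0],[0,0,0,0,0,0],[0,0,0,0,0,0]]

```text
time: 43.7
position: [0.5677, -0.1042, 0.305]
tcp_rot: [-2.152, -2.288, 0.0]
force: [0.8, 1.1, -0.5]
gripper_width: 0.0495
finger_force: 25.0
```

```bash
python3 - <<'E'
from h import *
plan([(.5698,-.1045,.106,.062+np.pi/2,.25)])
E
```

```text
at [ 0.5676 -0.1041  0.1415] 1.6321300825688712 j [ 0.8083  0.4453 -0.88    1.6769  0.3644  1.1942 -0.0993] t 43.7 w 0.04954393039173029 tilt [-0.0009  0.0006]
4 x [-0.003, 0.014, 0.222, 0, 0, -0.002]
```

Call:
servo_tool:
  increments:
    - [[0,0.05,0.22,0,0,0],[0,0,0.22,0,0,0],[0,0,0.22,0,0,0],[0,0,0.21,0,0,0],[0,0,0,0,0,0],[0,0,0,0,0,0]]

```text
time: 44.3
position: [0.5697, -0.1036, 0.2707]
tcp_rot: [-2.151, -2.289, 0.0]
force: [-0.2, -0.4, 0.7]
gripper_width: 0.0493
finger_force: 25.0
```

Call:
servo_tool:
  increments:
    - [[0,0,0,0,0,0],[0,0,0,0,0,0],[0,0,0,0,0,0],[0,0,0,0,0,0],[0,0,0,0,0,0]]
  hand: 1

```text
time: 44.8
position: [0.5697, -0.1037, 0.2709]
tcp_rot: [2.151, 2.289, -0.0]
force: [-0.3, 0.8, -0.0]
gripper_width: 0.0814
finger_force: 0.0
```

Call:
servo_tool:
  increments:
    - [[0,0,-0.5,0,0,0],[0,0,-0.6,0,0,0],[0,0,-0.7,0,0,0],[0,0,-0.5,0,0,0],[0,0,0,0,0,0],[0,0,0,0,0,0]]

```text
time: 45.4
position: [0.5696, -0.1037, 0.3627]
tcp_rot: [2.151, 2.289, -0.0]
force: [-0.3, -0.3, -0.3]
gripper_width: 0.0864
finger_force: 0.0
```

```bash
python3 - <<'E'
from h import *
plan([(.454,-.376,.2,1.467),(.454,-.376,.05,1.467,.5)])
E
```

```text
at [ 0.5697 -0.1038  0.1992] 1.632572619900644 j [ 0.8256  0.3946 -0.9042  1.6073  0.3198  1.2959 -0.0672] t 45.4 w 0.0863999892716982 tilt [ 0.0003 -0.0004]
10 x [-0.685, -0.281, -0.002, 0, 0, 0.19]
8 x [0.0, 0.0, 0.469, 0, 0, -0.0]
```

Call:
servo_tool:
  increments:
    - [[-0.685,-0.281,0,0,0,0.19],[-0.685,-0.281,0,0,0,0.19],[-0.685,-0.281,0,0,0,0.19],[-0.685,-0.281,0,0,0,0.19],[-0.685,-0.281,0,0,0,0.19],[-0.685,-0.281,0,0,0,0.19],[-0.685,-0.281,0,0,0,0.19],[-0.685,-0.281,0,0,0,0.19]]

```text
time: 46.2
position: [0.4797, -0.3241, 0.3614]
tcp_rot: [-2.298, -2.139, 0.001]
force: [0.7, -0.6, 0.4]
gripper_width: 0.0872
finger_force: 0.0
```

Call:
servo_tool:
  increments:
    - [[-0.685,-0.281,0,0,0,0.19],[-0.685,-0.281,0,0,0,0.19],[0,0,0,0,0,0]]

```text
time: 46.5
position: [0.4509, -0.3803, 0.3608]
tcp_rot: [-2.34, -2.093, 0.003]
force: [0.2, -0.4, -0.5]
gripper_width: 0.087
finger_force: 0.0
```

```bash
python3 - <<'E'
from h import *
t=cam('top');s=cam('side')
ca=near(t,'green',(393,205),15);print(ca is not None and rect(t,ca,.004))
cb=near(s,'green',(313,183),15);print(cb is not None and rect(s,cb,.004))
plan([(.454,-.376,.0205,1.467,.5)])
u=cv2.resize(t['frame'][125:215,265:350],None,fx=4.5,fy=4.5,interpolation=cv2.INTER_CUBIC);v=cv2.resize(s['frame'][150:220,215:285],(400,u.shape[0]),interpolation=cv2.INTER_CUBIC)
cv2.imwrite('pics/c6.png',np.hstack([u,v]))
E
```

```text
(array([ 0.4538, -0.3756]), np.float32(1.4657174), array([0.0492, 0.0899]))
(array([ 0.4518, -0.3693]), np.float32(1.420487), array([0.0473, 0.0872]))
at [ 0.4531 -0.3761  0.198 ] 1.4655513344111093 j [ 1.2306  0.381  -0.7693  1.5852  0.272   1.2883  0.3151] t 46.6 w 0.08710892992153178 tilt [-0.0013  0.0015]
9 x [0.0, 0.002, 0.493, 0, 0, -0.002]
```

View pics/c6.png

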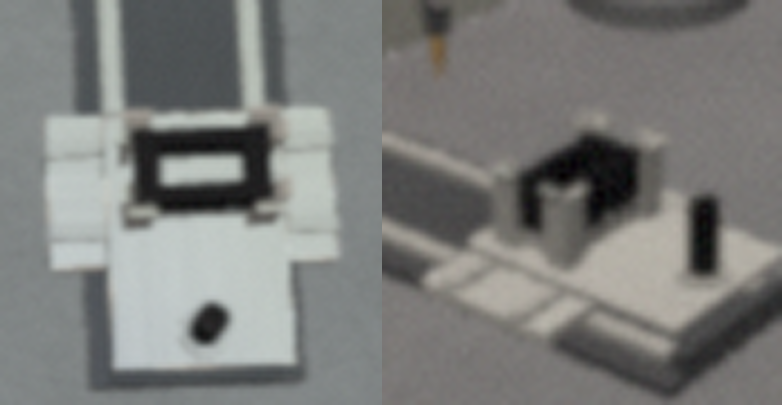

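All four spacers are stacked square (top frame centred near (203,168)). Now the board.

Call:
servo_tool:
  increments:
    - [[0,0.02,0.49,0,0,0],[0,0,0.5,0,0,0],[0,0,0.5,0,0,0],[0,0,0.5,0,0,0],[0,0,0.5,0,0,0],[0,0,0.5,0,0,0],[0,0,0.5,0,0,0],[0,0,0.5,0,0,0]]

```text
time: 47.4
position: [0.4553, -0.3744, 0.2019]
tcp_rot: [-2.331, -2.105, -0.001]
force: [-0.1, 0.4, -0.3]
gripper_width: 0.0868
finger_force: 0.0
```

Call:
servo_tool:
  increments:
    - [[0,0,0.43,0,0,0],[0,0,0,0,0,0],[0,0,0,0,0,0]]

```text
time: 47.7
position: [0.4551, -0.3752, 0.1856]
tcp_rot: [-2.332, -2.104, -0.001]
force: [0.8, -0.6, 0.3]
gripper_width: 0.087
finger_force: 0.0
```

Call:
servo_tool:
  increments:
    - [[0,0,0,0,0,0],[0,0,0,0,0,0],[0,0,0,0,0,0],[0,0,0,0,0,0],[0,0,0,0,0,0],[0,0,0,0,0,0],[0,0,0,0,0,0],[0,0,0,0,0,0]]
  hand: 0

```text
time: 48.5
position: [0.4547, -0.3761, 0.1861]
tcp_rot: [2.334, 2.103, -0.0]
force: [-0.9, 0.6, 0.6]
gripper_width: 0.0492
finger_force: 25.0
```

Call:
servo_tool:
  increments:
    - [[0,0,0,0,0,0],[0,0,-0.3,0,0,0],[0,0,-0.6,0,0,0],[0,0,-0.7,0,0,0],[0,0,-0.7,0,0,0],[0,0,-0.7,0,0,0],[0,0,-0.7,0,0,0],[0,0,0,0,0,0]]

```text
time: 49.3
position: [0.4558, -0.3761, 0.3388]
tcp_rot: [2.329, 2.099, 0.001]
force: [-0.1, -0.6, -0.3]
gripper_width: 0.0492
finger_force: 25.0
```

```bash
python3 - <<'E'
from h import *
plan([(.5698,-.1042,.19,.062+np.pi/2),(.5698,-.1042,.15,.062+np.pi/2,.5)])
E
```

```text
at [ 0.4567 -0.3768  0.1753] 1.467232551852992 j [ 1.224   0.4014 -0.7656  1.6116  0.2919  1.2398  0.3005] t 49.3 w 0.04915467024570125 tilt [ 0.005  -0.0044]
10 x [0.69, 0.263, -0.037, 0, 0, -0.19]
3 x [0.0, 0.001, 0.334, 0, 0, 0.001]
```

Call:
servo_tool:
  increments:
    - [[0.69,0.263,-0.037,0,0,-0.19],[0.69,0.263,-0.037,0,0,-0.19],[0.69,0.263,-0.037,0,0,-0.19],[0.69,0.263,-0.037,0,0,-0.19],[0.69,0.263,-0.037,0,0,-0.19],[0.69,0.263,-0.037,0,0,-0.19],[0.69,0.263,-0.037,0,0,-0.19],[0.69,0.263,-0.037,0,0,-0.19]]

```text
time: 50.1
position: [0.549, -0.1582, 0.3458]
tcp_rot: [-2.188, -2.254, 0.0]
force: [0.3, -0.4, -1.1]
gripper_width: 0.0496
finger_force: 25.0
```

Call:
servo_tool:
  increments:
    - [[0.69,0.263,-0.037,0,0,-0.19],[0.69,0.263,-0.037,0,0,-0.19],[0,0,0.33,0,0,0],[0,0,0.33,0,0,0],[0,0,0.33,0,0,0],[0,0,0,0,0,0],[0,0,0,0,0,0]]

```text
time: 50.8
position: [0.5676, -0.1044, 0.3088]
tcp_rot: [-2.153, -2.287, 0.001]
force: [0.6, -1.0, -0.1]
gripper_width: 0.0492
finger_force: 25.0
```

```bash
python3 - <<'E'
from h import *
plan([(.5698,-.104,.1145,.062+np.pi/2,.25)])
E
```

```text
at [ 0.5674 -0.1044  0.1453] 1.6313889536350923 j [ 0.8112  0.4417 -0.8833  1.6733  0.362   1.201  -0.0979] t 50.8 w 0.04923045775734292 tilt [-0.001   0.0001]
4 x [0.001, 0.015, 0.192, 0, 0, -0.004]
```

Call:
servo_tool:
  increments:
    - [[0,0.05,0.2,0,0,0],[0,0,0.2,0,0,0],[0,0,0.2,0,0,0],[0,0,0.2,0,0,0],[0,0,0,0,0,0],[0,0,0,0,0,0]]

```text
time: 51.4
position: [0.5698, -0.1033, 0.2768]
tcp_rot: [-2.151, -2.289, 0.0]
force: [-0.2, -0.0, -0.9]
gripper_width: 0.0495
finger_force: 25.0
```

Call:
servo_tool:
  increments:
    - [[0,0,0,0,0,0],[0,0,0,0,0,0],[0,0,0,0,0,0],[0,0,0,0,0,0],[0,0,0,0,0,0]]
  hand: 1

```text
time: 51.9
position: [0.5699, -0.1034, 0.2772]
tcp_rot: [2.152, 2.289, -0.0]
force: [0.2, 0.4, -0.2]
gripper_width: 0.0811
finger_force: 0.0
```

Call:
servo_tool:
  increments:
    - [[0,0,-0.5,0,0,0],[0,0,-0.6,0,0,0],[0,0,-0.7,0,0,0],[0,0,-0.5,0,0,0],[0,0,0,0,0,0],[0,0,0,0,0,0]]

```text
time: 52.5
position: [0.5698, -0.1034, 0.3691]
tcp_rot: [2.151, 2.289, -0.0]
force: [-0.1, -0.0, -0.2]
gripper_width: 0.0868
finger_force: 0.0
```

```bash
python3 - <<'E'
from h import *
plan([(.4645,-.1105,.2,.062),(.4645,-.1105,.085,.062,.5)])
E
```

```text
at [ 0.5698 -0.1035  0.2056] 1.6326107375915218 j [ 0.8278  0.3901 -0.9081  1.5988  0.3162  1.3078 -0.065 ] t 52.5 w 0.08678323413795883 tilt [ 0.0003 -0.0005]
19 x [-0.105, -0.113, 0.007, 0, 0, 0.947]
6 x [0.0, -0.0, 0.48, 0, 0, 0.001]
```

```bash
python3 - <<'E'
from h import *
plan([(.42,.12,.2,.062)])
E
```

```text
at [ 0.5698 -0.1035  0.2056] 1.6326107375915218 j [ 0.8278  0.3901 -0.9081  1.5988  0.3162  1.3078 -0.065 ] t 52.5 w 0.08678323413795883 tilt [ 0.0003 -0.0005]
19 x [0.116, -0.376, 0.007, 0, 0, 0.947]
```

Call:
servo_tool:
  increments:
    - [[0.116,-0.376,0,0,0,0.947],[0.116,-0.376,0,0,0,0.947],[0.116,-0.376,0,0,0,0.947],[0.116,-0.376,0,0,0,0.947],[0.116,-0.376,0,0,0,0.947],[0.116,-0.376,0,0,0,0.947],[0.116,-0.376,0,0,0,0.947],[0.116,-0.376,0,0,0,0.947]]

```text
time: 53.3
position: [0.462, -0.0412, 0.3679]
tcp_rot: [-2.78, -1.461, 0.002]
force: [-0.0, 0.3, -0.2]
gripper_width: 0.0868
finger_force: 0.0
```

Call:
servo_tool:
  increments:
    - [[0.116,-0.376,0,0,0,0.947],[0.116,-0.376,0,0,0,0.947],[0.116,-0.376,0,0,0,0.947],[0.116,-0.376,0,0,0,0.947],[0.116,-0.376,0,0,0,0.947],[0.116,-0.376,0,0,0,0.947],[0.116,-0.376,0,0,0,0.947],[0.116,-0.376,0,0,0,0.947]]

```text
time: 54.1
position: [0.4161, 0.0738, 0.3682]
tcp_rot: [3.105, 0.48, -0.002]
force: [0.0, -0.0, -0.0]
gripper_width: 0.0872
finger_force: 0.0
```

Call:
servo_tool:
  increments:
    - [[0.116,-0.376,0,0,0,0.947],[0.116,-0.376,0,0,0,0.947],[0.116,-0.376,0,0,0,0.947],[0,0,0,0,0,0],[0,0,0,0,0,0]]

```text
time: 54.6
position: [0.4198, 0.1199, 0.3684]
tcp_rot: [-3.14, -0.102, 0.002]
force: [0.5, -0.1, -0.1]
gripper_width: 0.0869
finger_force: 0.0
```

```bash
python3 - <<'E'
from h import *
t=cam('top');s=cam('side')
# terminals by brass mask in pocket region
for c,n,(r0,r1,c0,c1) in((t,'top',(105,200,285,340)),(s,'side',(150,200,215,280))):
    m=mask(c,'brass');cs_,_=cv2.findContours(m,cv2.RETR_EXTERNAL,cv2.CHAIN_APPROX_NONE)
    for q in cs_:
        M=cv2.moments(q)
        if M['m00']<15: continue
        u,v=(M['m10']/M['m00']+.5)/4-.5,(M['m01']/M['m00']+.5)/4-.5
        if r0<v<r1 and c0<u<c1: print(n,round(u,2),round(v,2),M['m00']/16, (q[:,0].max(0)+.5)/4-.5,plane(c,(u,v),.1)[0] if n=='top' else '')
g=near(t,'green',(314,165),12);print(g is not None and rect(t,g,.099))
u=cv2.resize(t['frame'][110:210,280:345],None,fx=6,fy=6,interpolation=cv2.INTER_CUBIC);v=cv2.resize(s['frame'][150:215,212:282],(400,600*65*400//(70*600)),interpolation=cv2.INTER_CUBIC)
v=cv2.resize(s['frame'][140:215,212:280],None,fx=5.8,fy=5.8,interpolation=cv2.INTER_CUBIC);o=np.zeros((600,u.shape[1]+v.shape[1],3),np.uint8);o[:u.shape[0],:u.shape[1]]=u;o[:v.shape[0],u.shape[1]:]=v
cv2.imwrite('pics/c7.png',o)
plan([(.4645,-.1105,.2,.062)])
E
```

```text
top 320.76 163.99 12.53125 [322.625 165.875] [ 0.5585 -0.1358  0.1   ]
top 298.72 155.41 2.3125 [299.625 156.375] [ 0.5833 -0.0706  0.1   ]
top 320.06 155.0 16.3125 [322.375 157.125] [ 0.586  -0.1338  0.1   ]
side 240.24 176.62 3.375 [241.125 177.875] 
side 256.43 173.35 6.15625 [258.125 174.625] 
side 250.73 172.35 6.0 [252.625 173.625] 
side 251.34 162.22 2.21875 [252.375 162.875] 
(array([ 0.5663, -0.1026]), np.float32(1.6321822), array([0.0534, 0.0897]))
at [0.4198 0.1194 0.2052] 0.0632686120985401 j [ 0.7928 -0.0228 -1.1327  1.9322 -0.022   1.22   -1.8397] t 54.7 w 0.08684304802720492 tilt [-0.0008 -0.0003]
8 x [0.094, 0.726, 0.016, 0, 0, 0.002]
```

View pics/c7.png

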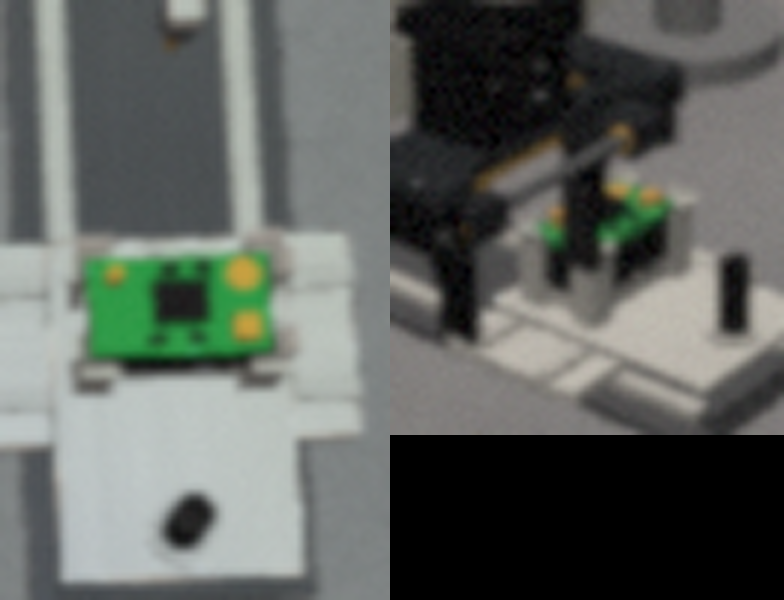

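The board lies square, terminals up: stud (116,273), disc (243,272), square (248,325) in the left crop. Now to the post.

Call:
servo_tool:
  increments:
    - [[0.094,0.726,0,0,0,0],[0.094,0.726,0,0,0,0],[0.094,0.726,0,0,0,0],[0.094,0.726,0,0,0,0],[0.094,0.726,0,0,0,0],[0.094,0.726,0,0,0,0],[0.094,0.726,0,0,0,0],[0.094,0.726,0,0,0,0]]

```text
time: 55.5
position: [0.4642, -0.1116, 0.369]
tcp_rot: [3.14, 0.098, -0.001]
force: [0.4, -0.1, -0.3]
gripper_width: 0.0871
finger_force: 0.0
```

Call:
servo_tool:
  increments:
    - [[0,0,0,0,0,0],[0,0,0,0,0,0],[0,0,0,0,0,0]]

```text
time: 55.8
position: [0.4644, -0.1089, 0.3691]
tcp_rot: [3.14, 0.1, -0.0]
force: [-0.2, 0.5, 0.6]
gripper_width: 0.087
finger_force: 0.0
```

```bash
python3 - <<'E'
from h import *
plan([(.465,-.1103,.085,.061,.5)])
E
```

```text
at [ 0.4643 -0.1089  0.2056] 0.06365306508409942 j [ 0.9987  0.1019 -0.8969  1.849   0.0845  1.2301 -1.4311] t 55.8 w 0.08703872082376245 tilt [-0.0002 -0.0001]
7 x [0.002, 0.005, 0.431, 0, 0, 0.004]
```

Call:
servo_tool:
  increments:
    - [[0.02,0.03,0.43,0,0,0.03],[0,0,0.43,0,0,0],[0,0,0.43,0,0,0],[0,0,0.43,0,0,0],[0,0,0.43,0,0,0],[0,0,0.43,0,0,0],[0,0,0.43,0,0,0],[0,0,0,0,0,0]]

```text
time: 56.6
position: [0.4646, -0.1098, 0.2472]
tcp_rot: [-3.139, -0.097, 0.005]
force: [-0.3, 0.3, 0.6]
gripper_width: 0.0869
finger_force: 0.0
```

Call:
servo_tool:
  increments:
    - [[0,0,0,0,0,0],[0,0,0,0,0,0],[0,0,0,0,0,0],[0,0,0,0,0,0],[0,0,0,0,0,0],[0,0,0,0,0,0],[0,0,0,0,0,0],[0,0,0,0,0,0]]
  hand: 0
  force: 35

```text
time: 57.4
position: [0.4655, -0.1107, 0.2488]
tcp_rot: [3.14, 0.094, 0.0]
force: [-0.2, -0.2, 0.1]
gripper_width: 0.0309
finger_force: 0.0
```

Call:
servo_tool:
  increments:
    - [[0,0,0,0,0,0],[0,0,0,0,0,0],[0,0,0,0,0,0],[0,0,0,0,0,0],[0,0,0,0,0,0],[0,0,0,0,0,0]]

```text
time: 58.0
position: [0.4655, -0.1106, 0.2488]
tcp_rot: [3.14, 0.094, -0.0]
force: [0.1, -0.0, 0.2]
gripper_width: 0.021
finger_force: 35.0
```

```bash
python3 - <<'E'
from h import *
s=r.observe();p=np.array(s['position']);print(s['force'])
ex=np.array([np.cos(.061),np.sin(.061)]);ey=np.array([-ex[1],ex[0]])
q=p[:2]+.111*ex-.032*ey;print(q)
plan([(*q,p[2]-G,.061,.3)])
E
```

```text
[ 0.1399 -0.046   0.2293]
[ 0.5782 -0.1358]
at [ 0.4655 -0.1107  0.0853] 0.05997476374279634 j [ 0.9229  0.2771 -0.8617  1.9769  0.25    0.9961 -1.5683] t 58.0 w 0.02100810633460032 tilt [-0. -0.]
10 x [0.278, 0.08, 0.0, 0, 0, -0.001]
```

Call:
servo_tool:
  increments:
    - [[0.278,0.08,0,0,0,0],[0.278,0.08,0,0,0,0],[0.278,0.08,0,0,0,0],[0.278,0.08,0,0,0,0],[0.278,0.08,0,0,0,0]]

```text
time: 58.5
position: [0.5229, -0.1234, 0.2487]
tcp_rot: [-3.14, -0.094, 0.0]
force: [-3.5, 2.8, 5.3]
gripper_width: 0.0212
finger_force: 35.0
```

Call:
servo_tool:
  increments:
    - [[0.278,0.08,0,0,0,0],[0.278,0.08,0,0,0,0],[0.278,0.08,0,0,0,0],[0.278,0.08,0,0,0,0],[0.278,0.08,0,0,0,0],[0,0,0,0,0,0],[0,0,0,0,0,0]]

```text
time: 59.2
position: [0.579, -0.1365, 0.2488]
tcp_rot: [3.14, 0.093, 0.003]
force: [2.3, -1.6, 0.1]
gripper_width: 0.021
finger_force: 35.0
```

```bash
python3 - <<'E'
from h import *
print(r.observe()['force'])
plan([(.5782,-.1358,.0853,.061,.3)])
t=cam('top');s=cam('side')
u=cv2.resize(t['frame'][90:150,285:335],None,fx=8,fy=8,interpolation=cv2.INTER_CUBIC);v=cv2.resize(s['frame'][150:200,205:255],None,fx=8,fy=8,interpolation=cv2.INTER_CUBIC)
o=np.zeros((480,800,3),np.uint8);o[:u.shape[0],:400]=u;o[:400,400:]=v;cv2.imwrite('pics/c8.png',o)
E
```

```text
[ 2.3242 -1.5653  0.0652]
at [ 0.5793 -0.1366  0.0853] 0.05944566974088497 j [ 0.7639  0.5206 -0.7746  1.6829  0.4011  1.1019 -1.6401] t 59.2 w 0.02096187633586455 tilt [ 0.0018 -0.0006]
1 x [-0.026, -0.022, 0.001, 0, 0, -0.018]
```

View pics/c8.png

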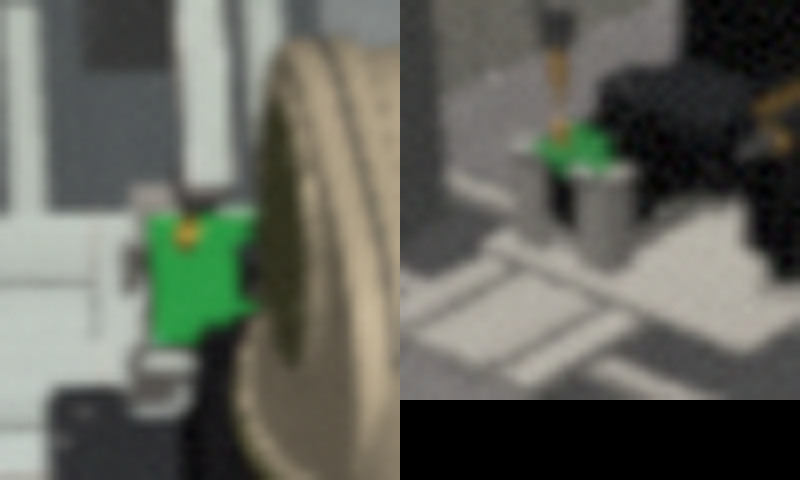

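In the side view the tip (558,112) stands straight above the stud top (560,122), and the top view agrees: stud at (188,233), tip just above it. I'll hold here, then go to the square.

Call:
servo_tool:
  increments:
    - [[0,0,0,0,0,0],[0,0,0,0,0,0],[0,0,0,0,0,0],[0,0,0,0,0,0],[0,0,0,0,0,0],[0,0,0,0,0,0],[0,0,0,0,0,0],[0,0,0,0,0,0]]

```text
time: 60.1
position: [0.5783, -0.136, 0.2488]
tcp_rot: [3.14, 0.094, -0.001]
force: [-0.9, -2.8, 1.6]
gripper_width: 0.0214
finger_force: 35.0
```

Call:
servo_tool:
  increments:
    - [[0,0,0,0,0,0],[0,0,0,0,0,0],[0,0,0,0,0,0],[0,0,0,0,0,0],[0,0,0,0,0,0]]

```text
time: 60.6
position: [0.5783, -0.136, 0.2488]
tcp_rot: [3.14, 0.094, -0.001]
force: [-1.4, -2.0, 3.9]
gripper_width: 0.021
finger_force: 35.0
```

```bash
python3 - <<'E'
from h import *
p0=np.array([.4655,-.1107]);ex=np.array([np.cos(.061),np.sin(.061)]);ey=np.array([-ex[1],ex[0]])
plan([(*(p0+.139*ex+.032*ey),.0853,.0605,.25),(*(p0+.111*ex+.032*ey),.0853,.0605,.25)])
E
```

```text
at [ 0.5782 -0.1361  0.0853] 0.05981275059115009 j [ 0.7641  0.5199 -0.7752  1.6842  0.4003  1.1035 -1.6401] t 60.6 w 0.02101973725272699 tilt [-0.0004 -0.0002]
8 x [0.087, -0.201, -0.0, 0, 0, -0.001]
3 x [-0.232, 0.001, -0.0, 0, 0, 0.0]
```

Call:
servo_tool:
  increments:
    - [[0.087,-0.2,0,0,0,0],[0.087,-0.2,0,0,0,0],[0.087,-0.2,0,0,0,0],[0.087,-0.2,0,0,0,0],[0.087,-0.2,0,0,0,0],[0.087,-0.2,0,0,0,0],[0.087,-0.2,0,0,0,0],[0.087,-0.2,0,0,0,0]]

```text
time: 61.4
position: [0.6026, -0.0697, 0.2488]
tcp_rot: [3.14, 0.094, 0.0]
force: [-4.0, -3.5, 4.6]
gripper_width: 0.0209
finger_force: 35.0
```

Call:
servo_tool:
  increments:
    - [[0,0,0,0,0,0],[0,0,0,0,0,0],[0,0,0,0,0,0],[0,0,0,0,0,0],[0,0,0,0,0,0],[0,0,0,0,0,0],[0,0,0,0,0,0],[0,0,0,0,0,0]]

```text
time: 62.2
position: [0.6024, -0.0704, 0.2488]
tcp_rot: [3.14, 0.094, 0.0]
force: [1.0, 1.6, 0.6]
gripper_width: 0.0212
finger_force: 35.0
```

Call:
servo_tool:
  increments:
    - [[0,0,0,0,0,0],[0,0,0,0,0,0],[0,0,0,0,0,0],[0,0,0,0,0,0],[0,0,0,0,0,0],[0,0,0,0,0,0]]

```text
time: 62.8
position: [0.6024, -0.0705, 0.2488]
tcp_rot: [3.14, 0.094, 0.0]
force: [1.6, 2.7, 0.2]
gripper_width: 0.0212
finger_force: 35.0
```

```bash
python3 - <<'E'
from h import *
p0=np.array([.4655,-.1107]);ex=np.array([np.cos(.061),np.sin(.061)]);ey=np.array([-ex[1],ex[0]])
plan([(*(p0+.139*ex+.032*ey),.0853,.0605,.25),(*(p0+.111*ex+.032*ey),.0853,.0605,.25)])
t=cam('top');s=cam('side')
u=cv2.resize(t['frame'][90:150,285:335],None,fx=8,fy=8,interpolation=cv2.INTER_CUBIC);v=cv2.resize(s['frame'][150:200,205:255],None,fx=8,fy=8,interpolation=cv2.INTER_CUBIC)
o=np.zeros((480,800,3),np.uint8);o[:u.shape[0],:400]=u;o[:400,400:]=v;cv2.imwrite('pics/c9.png',o)
E
```

```text
at [ 0.6024 -0.0705  0.0853] 0.05982403689067688 j [ 0.6435  0.5483 -0.7807  1.65    0.4201  1.1189 -1.7619] t 62.8 w 0.021164273847245767 tilt [ 0.0001 -0.0001]
1 x [-0.002, -0.005, 0.0, 0, 0, -0.008]
3 x [-0.233, 0.0, 0.0, 0, 0, 0.0]
```

View pics/c9.png

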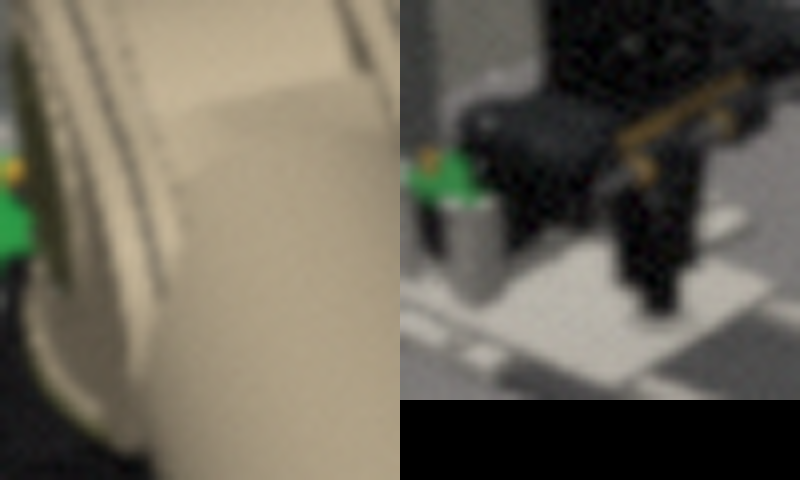

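The arm hides the tip here, but the stud shows at (13,172) in the crop. I check the carrier's shift from the stud's travel.

```bash
python3 - <<'E'
from h import *
t=cam('top');q=plane(t,[((188.5)/8-.5+285,233.5/8-.5+90),(13.5/8-.5+285,172.5/8-.5+90)],.111)
d=(q[1]-q[0])[:2];c,s=np.cos(.061),np.sin(.061);print(d@[c,s],d@[-s,c],q[0]-[.696,-.0945,.111])
E
```

```text
0.026857674413626687 0.06420652505433322 [-0.0015 -0.002  -0.    ]
```

Call:
servo_tool:
  increments:
    - [[-0.233,0,0,0,0,0],[-0.233,0,0,0,0,0],[-0.233,0,0,0,0,0],[0,0,0,0,0,0],[0,0,0,0,0,0],[0,0,0,0,0,0],[0,0,0,0,0,0],[0,0,0,0,0,0]]

```text
time: 63.75
position: [0.5745, -0.0723, 0.2487]
tcp_rot: [3.14, 0.094, -0.0]
force: [-3.1, 0.7, 5.1]
gripper_width: 0.021
finger_force: 35.0
```

Call:
servo_tool:
  increments:
    - [[0,0,0,0,0,0],[0,0,0,0,0,0],[0,0,0,0,0,0],[0,0,0,0,0,0],[0,0,0,0,0,0],[0,0,0,0,0,0],[0,0,0,0,0,0],[0,0,0,0,0,0]]

```text
time: 64.55
position: [0.5745, -0.0723, 0.2488]
tcp_rot: [3.14, 0.094, 0.0]
force: [-0.6, -0.5, 3.5]
gripper_width: 0.0209
finger_force: 35.0
```

```bash
python3 - <<'E'
from h import *
plan([(.4655,-.1107,.0853,.0605,.25)])
E
```

```text
at [ 0.5745 -0.0723  0.0853] 0.0597871879662369 j [ 0.6874  0.4954 -0.7992  1.7243  0.3947  1.0904 -1.7489] t 64.55 w 0.020908231244134455 tilt [ 0.0001 -0.0003]
12 x [-0.231, 0.066, -0.0, 0, 0, -0.001]
```

Call:
servo_tool:
  increments:
    - [[-0.23,0.066,0,0,0,0],[-0.23,0.066,0,0,0,0],[-0.23,0.066,0,0,0,0],[-0.23,0.066,0,0,0,0],[-0.23,0.066,0,0,0,0],[-0.23,0.066,0,0,0,0],[-0.23,0.066,0,0,0,0],[-0.23,0.066,0,0,0,0]]

```text
time: 65.35
position: [0.5014, -0.0979, 0.2488]
tcp_rot: [3.14, 0.094, 0.0]
force: [2.3, 2.2, 0.0]
gripper_width: 0.0212
finger_force: 35.0
```

Call:
servo_tool:
  increments:
    - [[-0.23,0.066,0,0,0,0],[-0.23,0.066,0,0,0,0],[-0.23,0.066,0,0,0,0],[-0.2,0.066,0,0,0,0],[-0.06,0,0,0,0,0],[0,0,0,0,0,0],[0,0,0,0,0,0]]

```text
time: 66.05
position: [0.4646, -0.111, 0.2487]
tcp_rot: [3.139, 0.093, -0.002]
force: [-2.6, -2.8, 2.2]
gripper_width: 0.0207
finger_force: 35.0
```

Call:
servo_tool:
  increments:
    - [[-0.05,0,0,0,0,0],[0,0,0,0,0,0],[0,0,0,0,0,0]]

```text
time: 66.35
position: [0.4635, -0.1108, 0.2488]
tcp_rot: [3.14, 0.094, 0.003]
force: [4.5, -1.9, -4.2]
gripper_width: 0.0213
finger_force: 35.0
```

At the stop. I release, lift, back away and check the numbers.

Call:
servo_tool:
  increments:
    - [[0,0,0,0,0,0],[0,0,0,0,0,0],[0,0,0,0,0,0],[0,0,0,0,0,0],[0,0,0,0,0,0],[0,0,0,0,0,0]]
  hand: 1

```text
time: 66.95
position: [0.4629, -0.1105, 0.2488]
tcp_rot: [3.14, 0.094, -0.0]
force: [0.1, 0.2, 0.6]
gripper_width: 0.0612
finger_force: 0.0
```

Call:
servo_tool:
  increments:
    - [[0,0,-0.5,0,0,0],[0,0,-0.7,0,0,0],[0,0,-0.7,0,0,0],[0,0,-0.7,0,0,0],[0,0,-0.7,0,0,0],[0,-0.7,0,0,0,0],[0,-0.7,0,0,0,0],[0,-0.7,0,0,0,0]]

```text
time: 67.75
position: [0.4577, -0.0257, 0.381]
tcp_rot: [3.14, 0.093, 0.001]
force: [0.4, 0.8, 0.8]
gripper_width: 0.0868
finger_force: 0.0
```

Call:
servo_tool:
  increments:
    - [[0,-0.7,0,0,0,0],[0,-0.7,0,0,0,0],[0,-0.7,0,0,0,0],[0,-0.7,0,0,0,0],[0,-0.7,0,0,0,0],[0,0,0,0,0,0],[0,0,0,0,0,0],[0,0,0,0,0,0]]

```text
time: 68.55
position: [0.4497, 0.1121, 0.3807]
tcp_rot: [3.14, 0.092, -0.0]
force: [0.2, -0.5, -0.7]
gripper_width: 0.0867
finger_force: 0.0
```

```bash
python3 - <<'E'
from h import *
t=cam('top')
g=near(t,'green',(311,160),15);print(g is not None and rect(t,g,.099))
c=near(t,'black',(311,197),10);print(c is not None and (c.min(0),c.max(0)))
s=r.observe();print(s['time'],s['position'],s['force'],s['gripper_width'])
E
```

```text
(array([ 0.565 , -0.1034]), np.float32(1.6318346), array([0.0531, 0.0897]))
(array([307.875, 193.125]), array([314.625, 200.875]))
68.6 [0.4497 0.112  0.3807] [ 1.019   0.7446 -0.0428] 0.08695940281157712
```

The board is still square at the near stop: centre (0.565,-0.103), angle 1.632, as before the pointing moves. I hand in.

```bash
python3 -c "
from cell import r
print(r.sign_off())"
```

```text
the job is handed in; nothing more can be done
None
```

The module (baseplate, four spacers, board) is stacked in the pocket, all three terminals were held under the pointer, the carrier is back at its near stop, and the job is handed in; the hand-in gave no verdict, and the arm hid the tip at the square and disc, so those two rest on measured slide travel.

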